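# Put the garnish pots back on their own boards

## Robot

A 6-joint arm with a two-finger parallel gripper is mounted at the origin on the work surface. World frame = base frame: x ahead of the robot, y to its left, z up, the work surface at z = 0. Lengths are in mm, angles in rad, forces in N, time in s.
With the tool pointing down it reaches from about 350 to 975 mm from the base axis. Payload 7.1 kg.
Tool frame: the origin (TCP) lies between the finger pads; the fingertips stand 14 mm ahead of it and the grasp point (between the pads) lies 5 mm behind it; z points along the fingers, y is the direction in which the jaws open and shut (so a half turn about z gives the same grasp; the last joint's range is limited). The gripper opens to 88 mm and grips with 3 to 60 N. Pads are 20 mm wide; open, the fingers measure 115 mm over their backs; the gripper's body (75 mm by 178 mm) begins 61 mm behind the grasp point.
Start: joints at [1.134, 0.423, 1.63, -0, 1.089, -0.019], TCP at [253.562, 571.237, 236.675] pointing down, gripper open.
Joint ranges: [-3, 3], [-0.9, 2.11], [0.09, 2.58], [-1.31, 4.45], [0.11, 2.69], [-2.54, 2.54]. Speed limits (rad/s): [2.39, 2.39, 3.01, 3.14, 3.14, 3.14].

## Interface

Orientations are given as a rotation vector (axis times angle).
In Python, from workcell import get_obs, get_image, calibration, close_job, regions_of, place_of gives the robot as it stands.
- The arm moves only by the tool move_arm, never from a script. Its argument "deltas" is a list of rows, each a list of 5 numbers: the closure in counts, from 0 (fully open) to 255 (shut), then the shift along the tool's x, y, z in m, then the turn about the tool's z in rad. In form: [[grip, x, y, z, roll], ...]. A call has 1 to 5 rows; each row is the pose to reach, as a shift and turn from the pose commanded when the call began, along the tool's axes at that moment; what a row does not reach only later rows make up. A row lasts 1/12 s, in which the tool goes at most 41.7 mm and 7.16 degrees, less where a joint would pass 70% of its speed; a pose out of reach is approached as far as the arm can. A call with a gripper value outside its range is refused whole. The fingers move at their own pace and stop on an object; the grip force is fixed at half the most. Time passes only in rows, so rows that repeat a pose let the fingers close. It gives the time, the measured TCP pose, the force and the opening at its end, in the units of the state.
- get_obs(): the state, without advancing time (a new reading comes with each control period).
- get_image(name): name is "scene" or "side" or "wrist"; returns the picture (384x512x3 uint8, blue, green, red); there is no depth.
- calibration(name): a dict with "intrinsics" (3x3 intrinsics, pixels), "world_to_cam" (4x4, takes a point from world to camera coordinates); the wrist camera has in their place "hand_eye" (4x4, takes a point from camera to tool coordinates, whose origin is the TCP and whose axes are the flange's). Camera axes: x right, y down, z forward; pixel columns grow to the right and rows downward; lengths in mm; the calibration is good to about 2 mm. A picture is of the moment at which its call begins: read the wrist's pose just before it. calibration takes no time and is no camera call.
- close_job(): hands the job in, once; it reports no verdict.
Trained networks look in the newest picture that a camera, given by its name, has taken for a name from the list of things; names that differ only in an ending like _2 or _b are one class to them, and where a whole thing is asked for, a point or a joint stands for the part that bears it (a point fixed in the world has none). Each returns a list of dicts, best first, with "conf" (0 to 1); they miss things now and then, are a little off and sometimes report something else, mostly with a low value. They report only what shows in the picture. A call takes as long as a camera call.
- regions_of(camera, name): "region" (384x512 bool, what is visible of it).
- place_of(camera, name): "location" ([x, y, z] in mm, in world coordinates, good to about 4 mm: a listed point, or the origin of a listed thing).
The state is a dict: "t": time; "qpos": joint angles; "qvel": joint speeds; "joint_torque": joint torques, N m; "ee_pos": TCP position; "orientation": TCP orientation; "ft_force": force on the tool from outside, world axes, zero at the start; "moment": the same for the moment, N m; "width": finger opening in mm.
Only numpy, scipy, OpenCV 4.12 (cv2) and the standard library are available. Lean on these libraries where they do the work, as an engineer would, in place of code of your own. Each camera call takes 0.05 s, during which the arm holds its last target.

## Task

The three lidded garnish pots have been put on each other's serving boards. Change them round so that each pot stands centred on the board of its own shape (round, square, oblong), the square and the oblong one lined up with their boards, using the small empty pan as the place to set one pot down meanwhile, centred in it. Keep the pots upright, leave the oil bottle, salt jar and sauce bowl where they are, and let go of everything at the end.

Things in the scene. Friction and masses are not known exactly. Their poses are not given: they have to be found in the camera images.
- round_pot_center (a point): Round steel garnish pot: body 62 mm in diameter, lid 66 mm, grip an upright cylinder 24 mm in diameter. 50 mm body, 6 mm lid, then a 28 mm high black grip standing up in the middle of the lid; 84 mm tall in all, the lid does not come off, 0.2 to 0.4 kg. The point is the pot's centre, 42 mm above its underside, so the lid's top is 14 mm and the grip's top 42 mm above it; z up
- square_pot_center (a point): Square steel garnish pot: body 58 x 58 mm, lid 62 x 62 mm, grip a block 22 x 22 mm in line with the sides. 50 mm body, 6 mm lid, then a 28 mm high black grip standing up in the middle of the lid; 84 mm tall in all, the lid does not come off, 0.2 to 0.4 kg. The point is the pot's centre, 42 mm above its underside, so the lid's top is 14 mm and the grip's top 42 mm above it; z up, x and y square to the sides
- oblong_pot_center (a point): Oblong (rectangular) steel garnish pot: body 86 x 46 mm, lid 90 x 50 mm, grip a bar 46 mm long and 16 mm wide along the pot's length. 50 mm body, 6 mm lid, then a 28 mm high black grip standing up in the middle of the lid; 84 mm tall in all, the lid does not come off, 0.2 to 0.4 kg. The point is the pot's centre, 42 mm above its underside, so the lid's top is 14 mm and the grip's top 42 mm above it; z up, x along its length
- round_board: Flat dark wood serving board, 8 mm thick, fixed to the table; origin at the centre of its underside, z up, so a pot standing on it has its centre 50 mm above this origin. At the start it carries the wrong pot. Round, 100 mm in diameter
- square_board: Flat dark wood serving board, 8 mm thick, fixed to the table; origin at the centre of its underside, z up, so a pot standing on it has its centre 50 mm above this origin. At the start it carries the wrong pot. Square, 96 x 96 mm, x and y square to the sides
- oblong_board: Flat dark wood serving board, 8 mm thick, fixed to the table; origin at the centre of its underside, z up, so a pot standing on it has its centre 50 mm above this origin. At the start it carries the wrong pot. Rectangular, 122 mm long (its x) by 82 mm wide (its y)
- spare_pan: Small round dark steel pan, empty at the start, fixed to the table: 130 mm across, low rim 12 mm high, floor 4 mm thick and 114 mm across inside; origin at the centre of its underside, z up, so a pot standing in it has its centre 46 mm above this origin
- oil_bottle: Bystander: loose amber bottle with black cap, 56 mm in diameter, 160 mm tall; origin at the centre of its underside
- salt_jar: Bystander: loose clear jar with white lid, 60 mm in diameter, 70 mm tall; origin at the centre of its underside
- sauce_bowl: Bystander: loose white bowl, 110 mm across, 45 mm tall; origin at the centre of its underside

How it is judged:
By the outcome, as a careful person would: the job done as asked, in the order asked, and still so for the second after the job is handed in, with the robot touching nothing.
It also fails if it takes over 120 s, if anything falls off the work surface, if the arm or the gripper's body presses on something with over 40 N, if the wrist force passes 120 N, or if a joint passes its speed limit or range.

## Working session

There is one attempt and no reset: what is moved stays moved. The work goes in short steps, Python scripts to look and compute and a tool call to move; the robot and the scene stay as the last step left them, time stands still between calls to the robot, and variables do not carry over. Pictures are saved under pics/ and viewed, and the job is handed in when it is done.

Besides the shell and the picture viewer there is one more tool, called in YAML: its name, and indented under it one key for each argument. move_arm: Moves the arm, as the interface text tells. Its arguments: {"type":"object","properties":{"deltas":{"type":"array","items":{"type":"array","items":{"type":"number"}}}},"required":["deltas"]}

```bash
mkdir -p pics; ls; python3 - <<'E'
from workcell import *
import cv2,numpy as np
np.set_printoptions(precision=3,suppress=True)
o=get_obs();print(o)
for n in ["scene","side"]:
    im=get_image(n);cv2.imwrite(f"pics/{n}0.png",im)
    c=calibration(n);print(n,c["intrinsics"],np.linalg.inv(c["world_to_cam"]))
    for t in ["round_pot_center","square_pot_center","oblong_pot_center","round_board","square_board","oblong_board","spare_pan","oil_bottle","salt_jar","sauce_bowl"]:
        print(t,[(np.round(d["location"],1),round(d["conf"],2)) for d in place_of(n,t)[:2]])
print(calibration("wrist"))
print(get_obs()["t"])
E
```

```text
pics
{'t': 0.0, 'qpos': array([ 1.134,  0.424,  1.631, -0.   ,  1.089, -0.019]), 'qvel': array([ 0.001, -0.001, -0.001, -0.002,  0.   ,  0.001]), 'joint_torque': array([ -0.004, -54.463, -27.366,   0.064,   0.023,  -0.   ]), 'ee_pos': array([253.368, 570.786, 235.92 ]), 'orientation': array([-0.651, -3.073,  0.002]), 'ft_force': array([-0.355, -0.421, -0.108]), 'moment': array([ 0.027, -0.035, -0.011]), 'width': 87.8580596591811}
scene [[414.64    0.    246.762]
 [  0.    414.64  193.723]
 [  0.      0.      1.   ]] [[   0.826    0.457   -0.331  874.366]
 [   0.564   -0.657    0.499 -429.185]
 [   0.011   -0.599   -0.801  758.415]
 [   0.       0.       0.       1.   ]]
round_pot_center [(array([469.7, 242.7,  50. ]), 0.66)]
square_pot_center [(array([624.2,  71.7,  48.1]), 0.76)]
oblong_pot_center [(array([615.1, -78.2,  47.3]), 0.96)]
round_board [(array([621.1, -78.9,   2.5]), 0.67)]
square_board [(array([476.1, 242.9,   0.5]), 0.74)]
oblong_board [(array([614.3,  71.1,   0.3]), 0.93)]
spare_pan [(array([ 448.5, -258. ,    5.1]), 0.62)]
oil_bottle [(array([703.2, 276.4,  -0.7]), 0
[... 655 characters left out ...]
   3.4]), 0.76), (array([473.8, 246.1,  -0.4]), 0.37)]
square_board [(array([474.4, 246.2,  -1.5]), 0.84)]
oblong_board [(array([624. ,  74.1,  -0.7]), 0.57)]
spare_pan [(array([ 453.3, -255.4,    0.8]), 0.87)]
oil_bottle [(array([697.6, 273.8,  -1. ]), 0.97)]
salt_jar [(array([432. , -22.9,   0.6]), 0.63)]
sauce_bowl [(array([ 715.6, -267.7,   -2. ]), 0.64)]
{'intrinsics': array([[284.734,   0.   , 259.699],
       [  0.   , 284.734, 198.254],
       [  0.   ,   0.   ,   1.   ]]), 'hand_eye': array([[  -0.   ,   -0.952,   -0.307,   85.23 ],
       [   1.   ,   -0.001,    0.001,    0.867],
       [  -0.001,   -0.307,    0.952, -147.057],
       [   0.   ,    0.   ,    0.   ,    1.   ]])}
1.1
```

View pics/scene0.png

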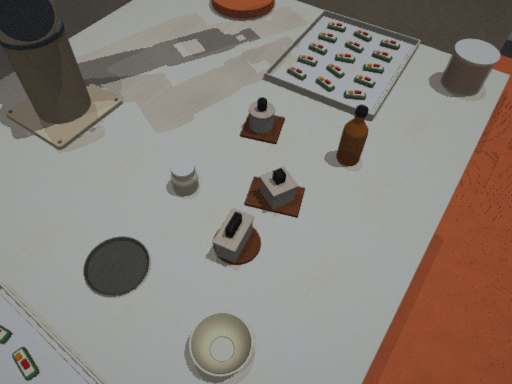

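View pics/side0.png

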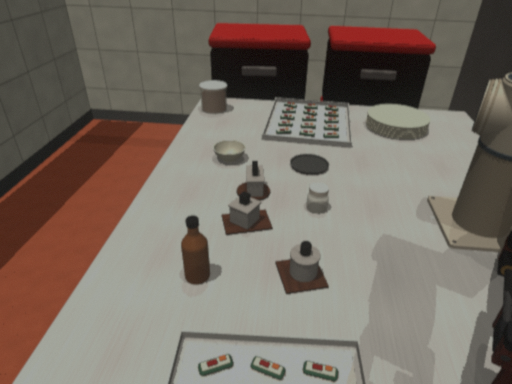

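```bash
cat > h.py <<'E'
import numpy as np,json,sys,math
from scipy.spatial.transform import Rotation as R
from workcell import *
np.set_printoptions(precision=2,suppress=True)
def yaw_of(o):
    x=R.from_rotvec(o["orientation"]).as_matrix()[:,0]; return math.atan2(x[1],x[0])
def wr(a): return (a+math.pi)%(2*math.pi)-math.pi
def load():
    try: return json.load(open("cmd.json"))
    except Exception: return [253.562,571.237,236.675,2.724]
def plan(tx,ty,tz,yaw,step=40,turn=0.12,grip=0,rnd=3,extra=0):
    """print calls; stores expected commanded pose"""
    p=np.array(load()); 
    tgt=np.array([tx,ty,tz]);dy=wr(yaw-p[3])
    n=max(1,math.ceil(np.linalg.norm(tgt-p[:3])/step-1e-6),math.ceil(abs(dy)/turn-1e-6))
    poses=[np.r_[p[:3]+(tgt-p[:3])*k/n,p[3]+dy*k/n] for k in range(1,n+1)]+[np.r_[tgt,p[3]+dy]]*extra
    cur=p
    for i in range(0,len(poses),5):
        c,s=math.cos(cur[3]),math.sin(cur[3]);rows=[]
        A=np.array([[c,s,0],[s,-c,0],[0,0,-1]])
        for q in poses[i:i+5]:
            d=np.round(A@(q[:3]-cur[:3])/1000,rnd if q is not poses[-1] else 4)+0.; r=round(-(q[3]-cur[3]),3)+0.
            rows.append([grip,*map(float,d),r])
        print(json.dumps(rows))
        cur=np.r_[cur[:3]+A.T@np.array(rows[-1][1:4])*1000,cur[3]-rows[-1][4]]
    json.dump(list(cur),open("cmd.json","w"));print("->",cur)
def chk():
    o=get_obs();print("t",round(o["t"],2),"ee",o["ee_pos"],"yaw",round(yaw_of(o),4),"cmd",np.array(load()),"F",o["ft_force"],"w",round(o["width"],2),"q6",round(o["qpos"][5],2))
E
python3 -c "
from h import *
chk();plan(484,216,200,2.05)"
```

```text
t 1.1 ee [253.56 571.22 236.64] yaw 2.7238 cmd [253.56 571.24 236.68   2.72] F [-0.37  0.08 -1.04] w 87.89 q6 -0.02
[[0, -0.032, -0.021, 0.003, 0.061], [0, -0.064, -0.042, 0.007, 0.123], [0, -0.097, -0.063, 0.01, 0.184], [0, -0.129, -0.084, 0.013, 0.245], [0, -0.161, -0.105, 0.017, 0.306]]
[[0, -0.037, -0.01, 0.003, 0.062], [0, -0.074, -0.021, 0.006, 0.123], [0, -0.111, -0.031, 0.01, 0.184], [0, -0.149, -0.041, 0.013, 0.245], [0, -0.186, -0.052, 0.016, 0.307]]
[[0, -0.0381, 0.0015, 0.0037, 0.061]]
-> [483.99 215.94 199.98   2.05]
```

move_arm:
  deltas:
    - [0,-0.032,-0.021,0.003,0.061]
    - [0,-0.064,-0.042,0.007,0.123]
    - [0,-0.097,-0.063,0.01,0.184]
    - [0,-0.129,-0.084,0.013,0.245]
    - [0,-0.161,-0.105,0.017,0.306]

```text
t: 1.52
ee_pos: [358.8, 408.6, 219.8]
orientation: [1.116, 2.936, 0.001]
ft_force: [0.6, 0.0, -0.6]
width: 88.3
```

move_arm:
  deltas:
    - [0,-0.037,-0.01,0.003,0.062]
    - [0,-0.074,-0.021,0.006,0.123]
    - [0,-0.111,-0.031,0.01,0.184]
    - [0,-0.149,-0.041,0.013,0.245]
    - [0,-0.186,-0.052,0.016,0.307]

```text
t: 1.93
ee_pos: [464.0, 246.2, 203.8]
orientation: [1.552, 2.731, 0.001]
ft_force: [0.7, -0.2, 0.3]
width: 87.8
```

move_arm:
  deltas:
    - [0,-0.0381,0.0015,0.0037,0.061]
    - [0,-0.0381,0.0015,0.0037,0.061]
    - [0,-0.0381,0.0015,0.0037,0.061]

```text
t: 2.18
ee_pos: [484.7, 214.4, 199.8]
orientation: [-1.636, -2.682, 0.0]
ft_force: [0.1, 0.7, -0.9]
width: 87.7
```

```bash
cat >> h.py <<'E'
import cv2
def look(tag,names=()):
    o=get_obs();im=get_image("wrist");cv2.imwrite(f"pics/{tag}.png",im)
    d={"ee":o["ee_pos"],"rv":o["orientation"],"im":im}
    for n in names:
        r=regions_of("wrist",n)
        if r: print(n,"conf",round(r[0]["conf"],2),"px",r[0]["region"].sum());d["m_"+n]=r[0]["region"]
        pl=place_of("wrist",n)
        if pl: print("  place",pl[0]["location"],round(pl[0]["conf"],2))
    np.savez(f"pics/{tag}.npz",**d)
E
python3 -c "
from h import *
chk();look('w1',['round_pot_center','square_board'])"
```

```text
t 2.18 ee [484.68 214.38 199.84] yaw 2.0463 cmd [483.99 215.94 199.98   2.05] F [ 0.15  0.67 -0.9 ] w 87.72 q6 -0.08
  place [469.2, 241.5, 48.5] 0.71
square_board conf 0.89 px 3123
```

View pics/w1.png

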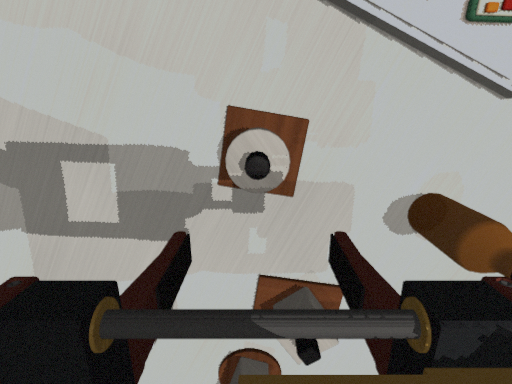

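```bash
python3 -c "
from h import *
plan(625,20,200,1.68,extra=2)
plan(609,-128,200,1.445,extra=2)
plan(425,-300,200,1.05,extra=2)"
```

```text
[[0, -0.034, 0.005, 0.0, 0.053], [0, -0.068, 0.01, 0.0, 0.106], [0, -0.102, 0.015, 0.0, 0.159], [0, -0.137, 0.02, 0.0, 0.211], [0, -0.171, 0.025, 0.0, 0.264]]
[[0, -0.031, 0.013, 0.0, 0.053], [0, -0.063, 0.027, 0.0, 0.106], [0, -0.063, 0.0272, 0.0, 0.106], [0, -0.063, 0.0272, 0.0, 0.106]]
-> [625.04  19.99 199.98   1.68]
[[0, -0.036, -0.008, 0.0, 0.059], [0, -0.073, -0.016, 0.0, 0.118], [0, -0.109, -0.024, 0.0, 0.176], [0, -0.145, -0.032, 0.0, 0.235], [0, -0.1454, -0.0321, 0.0, 0.235]]
[[0, 0.0, 0.0, 0.0, 0.0]]
-> [ 608.98 -128.04  199.98    1.45]
[[0, -0.028, -0.023, 0.0, 0.056], [0, -0.055, -0.046, 0.0, 0.113], [0, -0.083, -0.069, 0.0, 0.169], [0, -0.111, -0.092, 0.0, 0.226], [0, -0.138, -0.115, 0.0, 0.282]]
[[0, -0.033, -0.014, 0.0, 0.057], [0, -0.066, -0.029, 0.0, 0.113], [0, -0.0663, -0.0286, 0.0, 0.113], [0, -0.0663, -0.0286, 0.0, 0.113]]
-> [ 425.03 -300.04  199.98    1.05]
```

move_arm:
  deltas:
    - [0,-0.034,0.005,0.0,0.053]
    - [0,-0.068,0.01,0.0,0.106]
    - [0,-0.102,0.015,0.0,0.159]
    - [0,-0.137,0.02,0.0,0.211]
    - [0,-0.171,0.025,0.0,0.264]

```text
t: 2.85
ee_pos: [585.5, 75.8, 200.2]
orientation: [1.97, 2.447, 0.0]
ft_force: [-0.2, 0.3, 0.6]
width: 87.8
```

move_arm:
  deltas:
    - [0,-0.031,0.013,0.0,0.053]
    - [0,-0.063,0.027,0.0,0.106]
    - [0,-0.063,0.0272,0.0,0.106]
    - [0,-0.063,0.0272,0.0,0.106]

```text
t: 3.18
ee_pos: [625.4, 19.9, 199.8]
orientation: [-2.097, -2.339, -0.0]
ft_force: [0.2, -0.0, -0.4]
width: 88.2
```

```bash
python3 -c "
from h import *
chk();look('w2',['square_pot_center','oblong_board'])"
```

```text
t 3.18 ee [625.42  19.88 199.79] yaw 1.6795 cmd [ 425.03 -300.04  199.98    1.05] F [ 0.19 -0.01 -0.41] w 88.24 q6 -0.1
square_pot_center conf 0.66 px 3958
  place [622.9, 69.5, 46.7] 0.61
oblong_board conf 0.75 px 3607
```

move_arm:
  deltas:
    - [0,-0.036,-0.008,0.0,0.059]
    - [0,-0.073,-0.016,0.0,0.118]
    - [0,-0.109,-0.024,0.0,0.176]
    - [0,-0.145,-0.032,0.0,0.235]
    - [0,-0.1454,-0.0321,0.0,0.235]

```text
t: 3.85
ee_pos: [608.1, -132.2, 200.3]
orientation: [2.361, 2.07, -0.001]
ft_force: [0.5, -0.0, -0.5]
width: 87.6
```

move_arm:
  deltas:
    - [0,0.0,0.0,0.0,0.0]
    - [0,0.0,0.0,0.0,0.0]

```text
t: 4.02
ee_pos: [608.7, -127.1, 200.0]
orientation: [-2.355, -2.078, -0.0]
ft_force: [-0.1, -1.4, -0.4]
width: 88.1
```

```bash
python3 -c "
from h import *
chk();look('w3',['oblong_pot_center','round_board'])"
```

```text
t 4.02 ee [ 608.66 -127.09  200.04] yaw 1.4459 cmd [ 425.03 -300.04  199.98    1.05] F [-0.13 -1.45 -0.43] w 88.07 q6 -0.1
oblong_pot_center conf 0.61 px 4525
  place [608.8, -82.6, 48.7] 0.61
round_board conf 0.75 px 1810
```

move_arm:
  deltas:
    - [0,-0.028,-0.023,0.0,0.056]
    - [0,-0.055,-0.046,0.0,0.113]
    - [0,-0.083,-0.069,0.0,0.169]
    - [0,-0.111,-0.092,0.0,0.226]
    - [0,-0.138,-0.115,0.0,0.282]

```text
t: 4.68
ee_pos: [476.5, -250.7, 200.0]
orientation: [2.626, 1.724, 0.0]
ft_force: [-0.2, -1.3, -0.0]
width: 88.0
```

move_arm:
  deltas:
    - [0,-0.033,-0.014,0.0,0.057]
    - [0,-0.066,-0.029,0.0,0.113]
    - [0,-0.0663,-0.0286,0.0,0.113]
    - [0,-0.0663,-0.0286,0.0,0.113]

```text
t: 5.02
ee_pos: [424.1, -300.7, 200.2]
orientation: [2.72, 1.571, 0.0]
ft_force: [-0.7, -0.4, 0.8]
width: 87.4
```

```bash
python3 -c "
from h import *
chk();look('w4',['spare_pan'])
a=[cv2.imread(f'pics/w{i}.png') for i in (2,3,4)]
b=np.vstack([np.hstack([a[0][:300],a[1][:300]]),np.hstack([a[2][:300],a[2][:300]*0])]);cv2.imwrite('pics/w234.png',cv2.resize(b,(800,469),interpolation=cv2.INTER_AREA))"
```

```text
t 5.02 ee [ 424.13 -300.72  200.18] yaw 1.0478 cmd [ 425.03 -300.04  199.98    1.05] F [-0.69 -0.37  0.77] w 87.38 q6 -0.12
spare_pan conf 0.56 px 9944
  place [451.4, -253.9, 1.3] 0.83
```

View pics/w234.png

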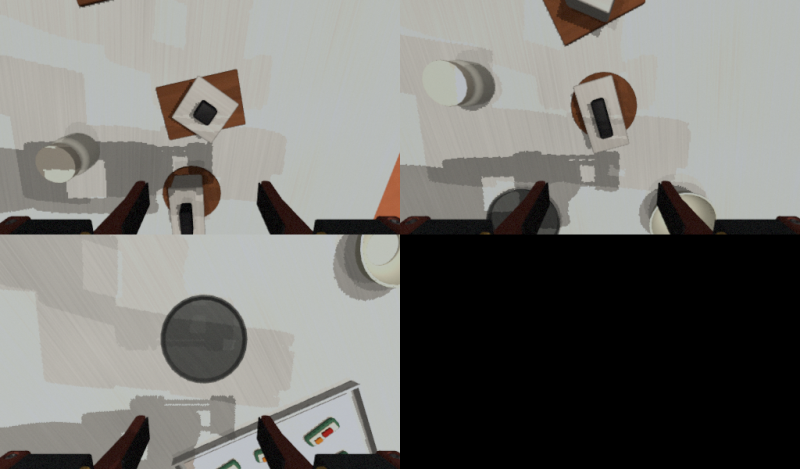

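```bash
cat > fit.py <<'E'
from h import *
from scipy.optimize import minimize
C=calibration("wrist");K=C["intrinsics"];HE=C["hand_eye"]
def rect(l,w): return np.array([[l,w],[-l,w],[-l,-w],[l,-w]])/2.
def circ(d): a=np.linspace(0,2*np.pi,72,endpoint=False);return d/2*np.c_[np.cos(a),np.sin(a)]
BOARD={"round":circ(100),"square":rect(96,96),"oblong":rect(122,82)}
GRIP={"round":circ(24),"square":rect(22,22),"oblong":rect(46,16)}
LID={"round":circ(66),"square":rect(62,62),"oblong":rect(90,50)}
BODY={"round":circ(62),"square":rect(58,58),"oblong":rect(86,46)}
PAN=circ(130)
class V:
    def __init__(s,tag):
        d=np.load(f"pics/{tag}.npz");s.im=d["im"];s.d=d
        T=np.eye(4);T[:3,:3]=R.from_rotvec(d["rv"]).as_matrix();T[:3,3]=d["ee"]
        s.W=np.linalg.inv(T@HE)
    def proj(s,P):
        c=P@s.W[:3,:3].T+s.W[:3,3];return c[:,:2]/c[:,2:]*[K[0,0],K[1,1]]+[K[0,2],K[1,2]]
    def hull(s,o2,p,z0,z1,S=4):
        c,n=math.cos(p[2]),math.sin(p[2]);q=o2@np.array([[c,n],[-n,c]])+p[:2]
        P=np.vstack([np.c_[q,np.full(len(q),z)] for z in (z0,z1)])
        uv=s.proj(P); return cv2.convexHull(uv.astype(np.float32))
    def draw(s,hulls,neg=(),S=4):
        m=np.zeros((384*S,512*S),np.uint8)
        f=lambda h:np.round(((h+.5)*S-.5)*16).astype(np.int32)
        for h in hulls: cv2.fillConvexPoly(m,f(h),255,shift=4)
        for h in neg: cv2.fillConvexPoly(m,f(h),0,shift=4)
        return cv2.resize(m,(512,384),interpolation=cv2.INTER_AREA).astype(np.float32)/255
    def pot(s,k,p,zb):
        return [s.hull(BODY[k],p,zb,zb+50),s.hull(LID[k],p,zb+50,zb+56),s.hull(GRIP[k],p,zb+56,zb+84)]
def brown(im):
    b,g,r=[im[...,i].astype(int) for i in range(3)]
    return ((r-b>25)&(r<170)).astype(np.uint8)
def dark(im,t=60): return (im.max(2)<t).astype(np.uint8)
def near(mask,uv,rad):
    yy,xx=np.mgrid[:384,:512];m=mask.copy();m[(xx-uv[0])**2+(yy-uv[1])**2>rad**2]=0;return m.astype(np.float32)
def opt(f,x0,scale):
    best=None
    sim=[np.array(x0)]+[np.array(x0)+np.eye(len(x0))[i]*scale[i] for i in range(len(x0))]
    x=np.array(x0,float)
    for sc in (1,.4,.15):
        sim=np.array([x]+[x+np.eye(len(x))[i]*scale[i]*sc for i in range(len(x))])
        r=minimize(f,x,method="Nelder-Mead",options=dict(initial_simplex=sim,xatol=.02,fatol=.05,maxiter=250));x=r.x
    return r.x,r.fun
G=lambda m:cv2.GaussianBlur(m,(0,0),1.0)
def fit_grip(v,k,x0,zb,rad=45):
    uv=v.proj(np.array([[x0[0],x0[1],zb+80]]))[0];M=G(near(dark(v.im),uv,rad))
    n=2 if k=="round" else 3
    f=lambda p:((G(v.draw([v.hull(GRIP[k],(*p,0)[:3],zb+56,zb+84)]))-M)**2).sum()
    r=opt(f,x0[:n],[5,5,.15][:n]);print(k,"grip fit",r[0],"err",round(r[1],1),"area",M.sum());return np.r_[r[0],0][:3]
def fit_board(v,k,x0,pk=None,pp=None,rad=85):
    uv=v.proj(np.array([[x0[0],x0[1],8]]))[0];M=G(near(brown(v.im),uv,rad))
    n=2 if k=="round" else 3
    neg=v.pot(pk,pp,8) if pk else []
    f=lambda p:((G(v.draw([v.hull(BOARD[k],(*p,0)[:3],0,8)],neg))-M)**2).sum()
    r=opt(f,x0[:n],[5,5,.15][:n]);print(k,"board fit",r[0],"err",round(r[1],1),"area",M.sum());return np.r_[r[0],0][:3]
def overlay(v,hulls,fn):
    im=cv2.resize(v.im,None,fx=3,fy=3,interpolation=cv2.INTER_NEAREST)
    for h in hulls: cv2.polylines(im,[np.round((h+.5)*3).astype(np.int32)],True,(0,255,0),1)
    c=np.mean(np.vstack([h.reshape(-1,2) for h in hulls]),0)*3
    x,y=int(max(0,c[0]-200)),int(max(0,c[1]-200));cv2.imwrite(fn,im[y:y+400,x:x+400])
E
cat > f1.py <<'E'
from fit import *
for tag,pk,bk,p0,b0 in [("w1","round","square",(470,243,0),(475,245,1.97)),("w2","square","oblong",(621,70,.9),(619,71,0)),("w3","oblong","round",(612,-80,1.75),(619,-77,0))]:
    v=V(tag)
    uv=v.proj(np.array([[*p0[:2],92],[*b0[:2],8]]));print(tag,uv.ravel())
    best=None
    for dth in ([0] if pk=="round" else [-.6,-.2,.2,.6]):
        p=fit_grip(v,pk,(p0[0],p0[1],p0[2]+dth),8)
    for dth in ([0] if bk=="round" else [-.6,-.2,.2,.6]):
        b=fit_board(v,bk,(b0[0],b0[1],b0[2]+dth),pk,p)
    overlay(v,[v.hull(BOARD[bk],b,8,8)]+v.pot(pk,p,8),f"pics/o_{tag}.png")
v=V("w4")
uv=v.proj(np.array([[451,-255,6.]]))[0];M=G(near((v.im.max(2)<115).astype(np.uint8),uv,62))
f=lambda p:((G(v.draw([v.hull(PAN,(*p,0),0,12)]))-M)**2).sum()
r=opt(f,(451,-255),[5,5]);print("pan",r,M.sum());overlay(v,[v.hull(PAN,(*r[0],0),0,12)],"pics/o_w4.png")
im=np.vstack([np.hstack([cv2.imread(f"pics/o_w{i}.png") for i in (1,2)]),np.hstack([cv2.imread(f"pics/o_w{i}.png") for i in (3,4)])])
cv2.imwrite("pics/ov1.png",cv2.resize(im,(600,600)))
E
python3 f1.py
```

```text
w1 [260.24 168.6  264.6  154.47]
round grip fit [466.77 242.8 ] err 128.5 area 714.0
square board fit [471.27 244.55   1.88] err 91.6 area 3032.9998
square board fit [471.21 244.65   1.88] err 91.3 area 3032.9998
square board fit [471.16 244.62   1.88] err 91.0 area 3032.9998
square board fit [471.15 244.69   1.88] err 91.4 area 3032.9998
w2 [261.32 148.57 259.3  137.53]
square grip fit [621.41  73.13  -0.49] err 38.4 area 649.0
square grip fit [621.25  73.13   1.09] err 38.3 area 649.0
square grip fit [621.34  73.05   1.11] err 37.6 area 649.0
square grip fit [621.37  73.14   1.1 ] err 38.9 area 649.0
oblong board fit [616.93  72.72   0.32] err 235.7 area 3748.0
oblong board fit [616.82  72.85   0.32] err 235.0 area 3748.0
oblong board fit [616.75  72.69   0.32] err 234.6 area 3748.0
oblong board fit [616.88  72.84   0.32] err 235.0 area 3748.0
w3 [257.31 152.11 263.47 137.99]
oblong grip fit [612.79 -80.69   1.72] err 161.7 area 1062.0
oblong grip fit [612.72 -80.49   1.72] err 161.5 area 1062.0
oblong grip fit [612.84 -80.65   1.71] err 161.8 area 1062.0
oblong grip fit [612.73 -80.63   1.71] err 161.3 area 1062.0
round board fit [615.99 -75.53] err 50.1 area 1865.0
pan (array([ 450.82, -255.64]), np.float64(120.81672668457031)) 9783.999
```

View pics/ov1.png

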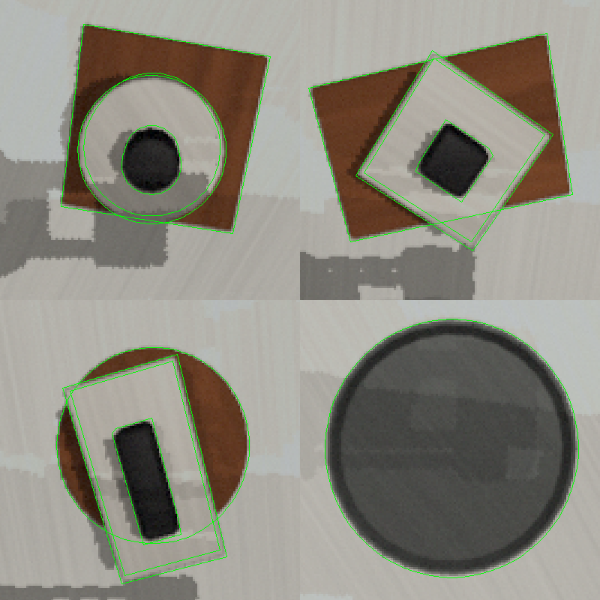

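```bash
python3 -c "
from h import *
chk();plan(466.8,242.8,180,2.05,extra=3)
plan(466.8,242.8,82,2.05,step=25,extra=3)"
```

```text
t 5.17 ee [ 425.76 -299.37  200.06] yaw 1.0516 cmd [ 425.03 -300.04  199.98    1.05] F [-0.36  0.05  0.08] w 87.94 q6 -0.12
[[0, 0.035, -0.017, 0.001, -0.071], [0, 0.07, -0.033, 0.003, -0.143], [0, 0.105, -0.05, 0.004, -0.214], [0, 0.14, -0.067, 0.006, -0.286], [0, 0.176, -0.084, 0.007, -0.357]]
[[0, 0.038, -0.003, 0.002, -0.072], [0, 0.077, -0.006, 0.003, -0.143], [0, 0.116, -0.01, 0.004, -0.214], [0, 0.154, -0.013, 0.006, -0.286], [0, 0.193, -0.017, 0.007, -0.357]]
[[0, 0.037, 0.011, 0.002, -0.072], [0, 0.075, 0.021, 0.003, -0.143], [0, 0.112, 0.032, 0.005, -0.215], [0, 0.15, 0.042, 0.006, -0.286], [0, 0.1499, 0.0419, 0.006, -0.286]]
[[0, 0.0, 0.0, 0.0, 0.0], [0, 0.0, 0.0, 0.0, 0.0]]
-> [466.78 242.77 179.98   2.05]
[[0, 0.0, 0.0, 0.024, 0.0], [0, 0.0, 0.0, 0.049, 0.0], [0, 0.0, 0.0, 0.073, 0.0], [0, 0.0, 0.0, 0.098, 0.0], [0, 0.0, 0.0, 0.098, 0.0]]
[[0, 0.0, 0.0, 0.0, 0.0], [0, 0.0, 0.0, 0.0, 0.0]]
-> [466.78 242.77  81.98   2.05]
```

move_arm:
  deltas:
    - [0,0.035,-0.017,0.001,-0.071]
    - [0,0.07,-0.033,0.003,-0.143]
    - [0,0.105,-0.05,0.004,-0.214]
    - [0,0.14,-0.067,0.006,-0.286]
    - [0,0.176,-0.084,0.007,-0.357]

```text
t: 5.58
ee_pos: [439.9, -102.8, 192.9]
orientation: [2.39, 2.039, 0.0]
ft_force: [0.9, -0.2, -0.9]
width: 87.9
```

move_arm:
  deltas:
    - [0,0.038,-0.003,0.002,-0.072]
    - [0,0.077,-0.006,0.003,-0.143]
    - [0,0.116,-0.01,0.004,-0.214]
    - [0,0.154,-0.013,0.006,-0.286]
    - [0,0.193,-0.017,0.007,-0.357]

```text
t: 6.0
ee_pos: [454.3, 91.0, 186.0]
orientation: [1.989, 2.431, 0.001]
ft_force: [1.0, -0.4, 0.6]
width: 87.5
```

move_arm:
  deltas:
    - [0,0.037,0.011,0.002,-0.072]
    - [0,0.075,0.021,0.003,-0.143]
    - [0,0.112,0.032,0.005,-0.215]
    - [0,0.15,0.042,0.006,-0.286]
    - [0,0.1499,0.0419,0.006,-0.286]

```text
t: 6.42
ee_pos: [467.1, 250.3, 180.2]
orientation: [1.616, 2.693, 0.006]
ft_force: [-0.0, 0.8, 0.9]
width: 87.7
```

move_arm:
  deltas:
    - [0,0.0,0.0,0.0,0.0]
    - [0,0.0,0.0,0.0,0.0]

```text
t: 6.58
ee_pos: [465.8, 243.5, 179.6]
orientation: [-1.628, -2.686, 0.002]
ft_force: [-0.5, 0.1, -0.1]
width: 87.8
```

move_arm:
  deltas:
    - [0,0.0,0.0,0.024,0.0]
    - [0,0.0,0.0,0.049,0.0]
    - [0,0.0,0.0,0.073,0.0]
    - [0,0.0,0.0,0.098,0.0]
    - [0,0.0,0.0,0.098,0.0]

```text
t: 7.0
ee_pos: [464.0, 240.2, 78.4]
orientation: [-1.632, -2.68, 0.01]
ft_force: [-0.7, -0.4, -0.0]
width: 87.6
```

move_arm:
  deltas:
    - [0,0.0,0.0,0.0,0.0]
    - [0,0.0,0.0,0.0,0.0]

```text
t: 7.17
ee_pos: [467.3, 242.3, 83.0]
orientation: [1.632, 2.684, 0.001]
ft_force: [-0.2, 0.2, 0.8]
width: 87.9
```

```bash
python3 -c "
from h import *
chk();look('w5')"
```

```text
t 7.17 ee [467.25 242.28  82.98] yaw 2.0487 cmd [466.78 242.77  81.98   2.05] F [-0.24  0.21  0.8 ] w 87.88 q6 -0.02
```

View pics/w5.png

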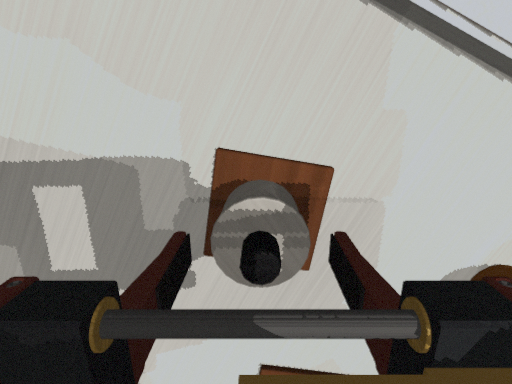

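move_arm:
  deltas:
    - [255,0,0,0,0]
    - [255,0,0,0,0]
    - [255,0,0,0,0]
    - [255,0,0,0,0]
    - [255,0,0,0,0]

```text
t: 7.63
ee_pos: [466.8, 242.8, 82.3]
orientation: [1.631, 2.685, 0.001]
ft_force: [-0.5, 0.5, -1.0]
width: 58.2
```

move_arm:
  deltas:
    - [255,0,0,0,0]
    - [255,0,0,0,0]
    - [255,0,0,0,0]

```text
t: 7.88
ee_pos: [466.7, 242.7, 81.9]
orientation: [-1.631, -2.685, 0.0]
ft_force: [0.1, 0.4, 0.7]
width: 38.0
```

move_arm:
  deltas:
    - [255,0,0,-0.005,0]
    - [255,0,0,-0.01,0]
    - [255,0,0,-0.02,0]
    - [255,0,0,-0.03,0]
    - [255,0,0,-0.03,0]

```text
t: 8.3
ee_pos: [467.8, 243.3, 114.2]
orientation: [1.63, 2.684, 0.004]
ft_force: [0.4, -0.0, -2.0]
width: 22.8
```

```bash
python3 -c "
from h import *
chk()
p=load();p[2]+=30;json.dump(p,open('cmd.json','w'))
plan(466.8,242.8,190,2.05,step=20,grip=255)
plan(450.8,-255.6,190,1.05,step=25,turn=.08,grip=255,extra=2)
"
```

```text
t 8.3 ee [467.81 243.28 114.21] yaw 2.0498 cmd [466.78 242.77  81.98   2.05] F [ 0.44 -0.03 -2.01] w 22.81 q6 -0.02
[[255, 0.0, 0.0, -0.02, 0.0], [255, 0.0, 0.0, -0.039, 0.0], [255, 0.0, 0.0, -0.059, 0.0], [255, 0.0, 0.0, -0.078, 0.0]]
-> [466.78 242.77 189.98   2.05]
[[255, -0.022, -0.012, 0.0, 0.05], [255, -0.043, -0.024, 0.0, 0.1], [255, -0.065, -0.037, 0.0, 0.15], [255, -0.087, -0.049, 0.0, 0.2], [255, -0.109, -0.061, 0.0, 0.25]]
[[255, -0.024, -0.006, 0.0, 0.05], [255, -0.048, -0.013, 0.0, 0.1], [255, -0.072, -0.019, 0.0, 0.15], [255, -0.096, -0.026, 0.0, 0.2], [255, -0.12, -0.032, 0.0, 0.25]]
[[255, -0.025, 0.0, 0.0, 0.05], [255, -0.05, -0.001, 0.0, 0.1], [255, -0.075, -0.001, 0.0, 0.15], [255, -0.1, -0.001, 0.0, 0.2], [255, -0.125, -0.002, 0.0, 0.25]]
[[255, -0.024, 0.006, 0.0, 0.05], [255, -0.048, 0.012, 0.0, 0.1], [255, -0.072, 0.018, 0.0, 0.15], [255, -0.097, 0.024, 0.0, 0.2], [255, -0.121, 0.03, 0.0, 0.25]]
[[255, 0.0001, -0.0002, 0.0, 0.0], [255, 0.0001, -0.0002, 0.0, 0.0]]
-> [ 450.82 -255.57  189.98    1.05]
```

```bash
python3 -c "
from h import *
chk();look('w6');chk()"
```

```text
t 8.3 ee [467.81 243.28 114.21] yaw 2.0498 cmd [ 450.82 -255.57  189.98    1.05] F [ 0.44 -0.03 -2.01] w 22.81 q6 -0.02
t 8.35 ee [467.54 243.13 113.46] yaw 2.0498 cmd [ 450.82 -255.57  189.98    1.05] F [-0.22  0.89 -2.94] w 22.94 q6 -0.02
```

View pics/w6.png

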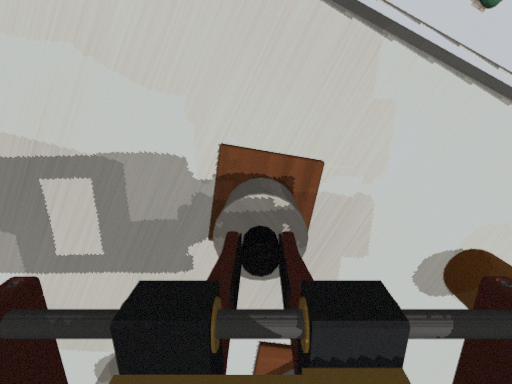

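move_arm:
  deltas:
    - [255,0.0,0.0,-0.02,0.0]
    - [255,0.0,0.0,-0.039,0.0]
    - [255,0.0,0.0,-0.059,0.0]
    - [255,0.0,0.0,-0.078,0.0]

```text
t: 8.68
ee_pos: [466.4, 242.5, 190.7]
orientation: [-1.631, -2.685, 0.001]
ft_force: [0.2, -0.2, -3.0]
width: 23.1
```

move_arm:
  deltas:
    - [255,-0.022,-0.012,0.0,0.05]
    - [255,-0.043,-0.024,0.0,0.1]
    - [255,-0.065,-0.037,0.0,0.15]
    - [255,-0.087,-0.049,0.0,0.2]
    - [255,-0.109,-0.061,0.0,0.25]

```text
t: 9.1
ee_pos: [462.3, 116.8, 189.9]
orientation: [-1.956, -2.459, 0.0]
ft_force: [0.5, 0.2, -1.7]
width: 23.1
```

move_arm:
  deltas:
    - [255,-0.024,-0.006,0.0,0.05]
    - [255,-0.048,-0.013,0.0,0.1]
    - [255,-0.072,-0.019,0.0,0.15]
    - [255,-0.096,-0.026,0.0,0.2]
    - [255,-0.12,-0.032,0.0,0.25]

```text
t: 9.52
ee_pos: [458.3, -7.4, 189.9]
orientation: [-2.247, -2.195, 0.0]
ft_force: [-0.7, -0.1, -2.3]
width: 23.3
```

move_arm:
  deltas:
    - [255,-0.025,0.0,0.0,0.05]
    - [255,-0.05,-0.001,0.0,0.1]
    - [255,-0.075,-0.001,0.0,0.15]
    - [255,-0.1,-0.001,0.0,0.2]
    - [255,-0.125,-0.002,0.0,0.25]

```text
t: 9.93
ee_pos: [453.9, -132.4, 189.9]
orientation: [-2.503, -1.898, 0.0]
ft_force: [0.8, -0.1, -2.4]
width: 23.0
```

move_arm:
  deltas:
    - [255,-0.024,0.006,0.0,0.05]
    - [255,-0.048,0.012,0.0,0.1]
    - [255,-0.072,0.018,0.0,0.15]
    - [255,-0.097,0.024,0.0,0.2]
    - [255,-0.121,0.03,0.0,0.25]

```text
t: 10.35
ee_pos: [450.2, -257.0, 189.8]
orientation: [-2.72, -1.571, 0.0]
ft_force: [0.2, -0.4, -2.9]
width: 23.2
```

move_arm:
  deltas:
    - [255,0.0001,-0.0002,0.0,0.0]
    - [255,0.0001,-0.0002,0.0,0.0]
    - [255,0.0001,-0.0002,0.0,0.0]
    - [255,0.0001,-0.0002,0.0,0.0]

```text
t: 10.68
ee_pos: [450.3, -254.6, 189.7]
orientation: [-2.717, -1.576, 0.0]
ft_force: [-0.4, 1.1, -2.0]
width: 23.0
```

```bash
python3 -c "
from h import *
chk();look('w7');chk()
im=get_image('side');cv2.imwrite('pics/s1.png',cv2.resize(im[90:270,200:440],None,fx=3,fy=3))"
```

```text
t 10.68 ee [ 450.33 -254.57  189.75] yaw 1.051 cmd [ 450.82 -255.57  189.98    1.05] F [-0.39  1.13 -2.05] w 22.96 q6 -0.02
t 10.73 ee [ 450.46 -254.56  189.84] yaw 1.0512 cmd [ 450.82 -255.57  189.98    1.05] F [ 0.25  0.98 -2.64] w 22.86 q6 -0.02
```

View pics/w7.png

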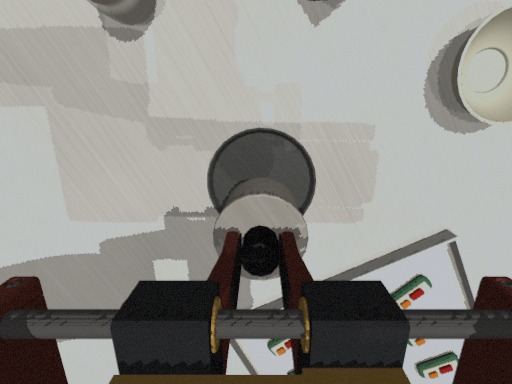

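View pics/s1.png

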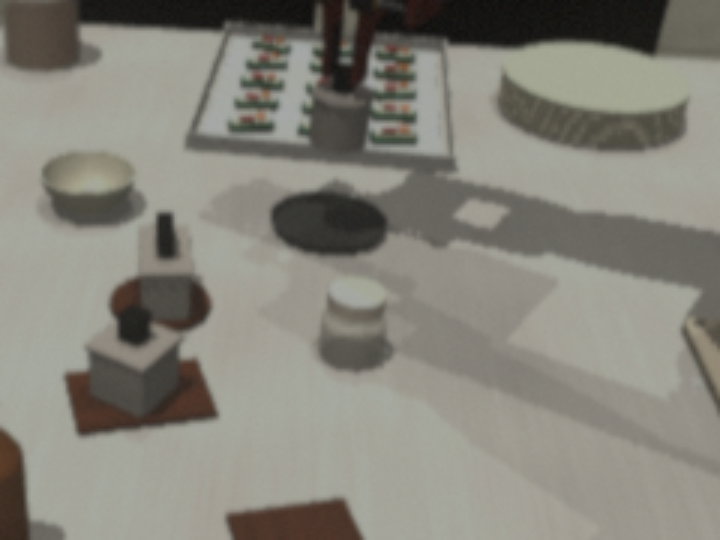

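move_arm:
  deltas:
    - [255,0,0,0.025,0]
    - [255,0,0,0.05,0]
    - [255,0,0,0.07,0]
    - [255,0,0,0.082,0]
    - [255,0,0,0.09,0]

```text
t: 11.2
ee_pos: [450.1, -254.5, 98.5]
orientation: [-2.716, -1.575, 0.002]
ft_force: [-0.1, 0.6, -1.8]
width: 23.7
```

move_arm:
  deltas:
    - [255,0,0,0.003,0]
    - [255,0,0,0.006,0]
    - [255,0,0,0.006,0]
    - [255,0,0,0.006,0]

```text
t: 11.53
ee_pos: [451.1, -255.8, 94.6]
orientation: [2.718, 1.574, 0.001]
ft_force: [-0.6, 0.2, -1.8]
width: 23.3
```

move_arm:
  deltas:
    - [255,0,0,0.002,0]
    - [255,0,0,0.004,0]
    - [255,0,0,0.004,0]

```text
t: 11.78
ee_pos: [450.7, -255.7, 90.0]
orientation: [2.718, 1.574, 0.0]
ft_force: [-0.6, -0.3, -2.7]
width: 23.5
```

move_arm:
  deltas:
    - [255,0,0,0.001,0]
    - [255,0,0,0.002,0]
    - [255,0,0,0.002,0]

```text
t: 12.03
ee_pos: [451.3, -255.9, 88.6]
orientation: [2.718, 1.574, 0.001]
ft_force: [-0.4, -0.1, 5.3]
width: 23.0
```

move_arm:
  deltas:
    - [0,0,0,0,0]
    - [0,0,0,0,0]
    - [0,0,0,0,0]
    - [0,0,0,0,0]
    - [0,0,0,0,0]

```text
t: 12.45
ee_pos: [450.6, -255.6, 87.9]
orientation: [-2.719, -1.574, 0.0]
ft_force: [0.4, -0.9, 0.1]
width: 53.2
```

```bash
python3 -c "
from h import *
p=load();p[2]=88;json.dump(p,open('cmd.json','w'));chk()
plan(450.8,-255.6,140,1.05,step=25)
plan(421,-300,200,1.05,extra=3)"
```

```text
t 12.45 ee [ 450.63 -255.63   87.94] yaw 1.0498 cmd [ 450.82 -255.57   88.      1.05] F [ 0.39 -0.9   0.07] w 53.17 q6 -0.02
[[0, 0.0, 0.0, -0.017, 0.0], [0, 0.0, 0.0, -0.035, 0.0], [0, 0.0, 0.0, -0.052, 0.0]]
-> [ 450.82 -255.57  140.      1.05]
[[0, -0.018, -0.001, -0.02, 0.0], [0, -0.036, -0.003, -0.04, 0.0], [0, -0.053, -0.004, -0.06, 0.0], [0, -0.0534, -0.0038, -0.06, 0.0], [0, -0.0534, -0.0038, -0.06, 0.0]]
[[0, 0.0, 0.0, 0.0, 0.0]]
-> [ 420.95 -300.    200.      1.05]
```

move_arm:
  deltas:
    - [0,0.0,0.0,-0.017,0.0]
    - [0,0.0,0.0,-0.035,0.0]
    - [0,0.0,0.0,-0.052,0.0]

```text
t: 12.7
ee_pos: [450.4, -255.4, 140.3]
orientation: [-2.718, -1.574, 0.001]
ft_force: [0.0, 0.4, 0.3]
width: 73.0
```

move_arm:
  deltas:
    - [0,-0.018,-0.001,-0.02,0.0]
    - [0,-0.036,-0.003,-0.04,0.0]
    - [0,-0.053,-0.004,-0.06,0.0]
    - [0,-0.0534,-0.0038,-0.06,0.0]
    - [0,-0.0534,-0.0038,-0.06,0.0]

```text
t: 13.12
ee_pos: [421.0, -300.8, 200.8]
orientation: [2.718, 1.571, 0.002]
ft_force: [0.4, -0.1, -0.7]
width: 87.9
```

move_arm:
  deltas:
    - [0,0,0,0,0]
    - [0,0,0,0,0]
    - [0,0,0,0,0]

```text
t: 13.37
ee_pos: [420.5, -299.1, 198.8]
orientation: [-2.716, -1.574, 0.001]
ft_force: [-0.3, 0.4, -0.4]
width: 87.7
```

```bash
cat >> fit.py <<'E'
def fit_pan(v,x0,pk=None,pp=None,fn=None):
    uv=v.proj(np.array([[*x0,6.]]))[0];D=near((v.im.max(2)<115).astype(np.uint8),uv,62);wt=np.ones((384,512),np.float32)
    if pk: 
        pm=v.draw(v.pot(pk,pp,4)); wt=1-(cv2.dilate(pm,np.ones((5,5)))>0).astype(np.float32)
    M=G(D)
    f=lambda p:(wt*(G(v.draw([v.hull(PAN,(*p,0),0,12)]))-M)**2).sum()
    r=opt(f,x0,[5,5]);print("pan fit",r[0],"err",round(r[1],1));return np.r_[r[0],0]
E
python3 -c "
from fit import *
chk();look('w8');v=V('w8')
p=fit_grip(v,'round',(450.6,-255.6,0),4)
b=fit_pan(v,(450.8,-255.6),'round',p)
overlay(v,[v.hull(PAN,b,0,12)]+v.pot('round',p,4),'pics/o_w8.png')
d=p[:2]-b[:2];print('pot-pan',d)
"
```

```text
t 13.37 ee [ 420.51 -299.06  198.78] yaw 1.0506 cmd [ 420.95 -300.    200.      1.05] F [-0.31  0.35 -0.42] w 87.71 q6 -0.12
round grip fit [ 450.78 -256.07] err 315.3 area 991.0
pan fit [ 450.81 -255.62] err 119.9
pot-pan [-0.03 -0.45]
```

View pics/o_w8.png

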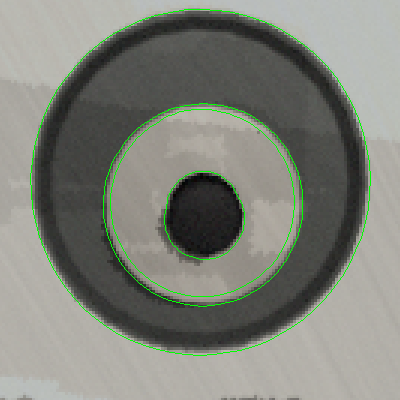

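```bash
python3 -c "
from h import *
plan(621.3,73.1,180,1.10,extra=3)
plan(621.3,73.1,100,1.10,step=20)
plan(621.3,73.1,82,1.10,step=6,extra=2,rnd=4)"
```

```text
[[0, 0.038, -0.001, 0.002, -0.005], [0, 0.077, -0.002, 0.004, -0.009], [0, 0.115, -0.003, 0.005, -0.014], [0, 0.154, -0.004, 0.007, -0.018], [0, 0.192, -0.005, 0.009, -0.023]]
[[0, 0.039, -0.001, 0.002, -0.004], [0, 0.077, -0.001, 0.004, -0.009], [0, 0.116, -0.001, 0.006, -0.013], [0, 0.154, -0.001, 0.007, -0.018], [0, 0.193, -0.001, 0.009, -0.022]]
[[0, 0.038, 0.0, 0.002, -0.005], [0, 0.0384, 0.0003, 0.002, -0.005], [0, 0.0384, 0.0003, 0.002, -0.005], [0, 0.0384, 0.0003, 0.002, -0.005]]
-> [621.28  73.08 180.     1.1 ]
[[0, 0.0, 0.0, 0.02, 0.0], [0, 0.0, 0.0, 0.04, 0.0], [0, 0.0, 0.0, 0.06, 0.0], [0, 0.0, 0.0, 0.08, 0.0]]
-> [621.28  73.08 100.     1.1 ]
[[0, 0.0, 0.0, 0.0045, 0.0], [0, 0.0, 0.0, 0.009, 0.0], [0, 0.0, 0.0, 0.0135, 0.0], [0, 0.0, 0.0, 0.018, 0.0], [0, 0.0, 0.0, 0.018, 0.0]]
[[0, 0.0, 0.0, 0.0, 0.0]]
-> [621.28  73.08  82.     1.1 ]
```

move_arm:
  deltas:
    - [0,0.038,-0.001,0.002,-0.005]
    - [0,0.077,-0.002,0.004,-0.009]
    - [0,0.115,-0.003,0.005,-0.014]
    - [0,0.154,-0.004,0.007,-0.018]
    - [0,0.192,-0.005,0.009,-0.023]

```text
t: 13.83
ee_pos: [512.4, -128.9, 190.3]
orientation: [-2.699, -1.606, 0.001]
ft_force: [0.1, 0.1, -0.2]
width: 87.8
```

move_arm:
  deltas:
    - [0,0.039,-0.001,0.002,-0.004]
    - [0,0.077,-0.001,0.004,-0.009]
    - [0,0.116,-0.001,0.006,-0.013]
    - [0,0.154,-0.001,0.007,-0.018]
    - [0,0.193,-0.001,0.009,-0.022]

```text
t: 14.25
ee_pos: [603.6, 41.4, 181.2]
orientation: [-2.681, -1.636, 0.002]
ft_force: [0.6, -0.5, 0.2]
width: 87.6
```

move_arm:
  deltas:
    - [0,0.038,0.0,0.002,-0.005]
    - [0,0.0384,0.0003,0.002,-0.005]
    - [0,0.0384,0.0003,0.002,-0.005]
    - [0,0.0384,0.0003,0.002,-0.005]

```text
t: 14.58
ee_pos: [620.3, 73.0, 179.0]
orientation: [-2.677, -1.643, 0.003]
ft_force: [0.6, -0.6, -0.3]
width: 88.1
```

move_arm:
  deltas:
    - [0,0.0,0.0,0.02,0.0]
    - [0,0.0,0.0,0.04,0.0]
    - [0,0.0,0.0,0.06,0.0]
    - [0,0.0,0.0,0.08,0.0]

```text
t: 14.92
ee_pos: [620.4, 71.2, 99.3]
orientation: [2.68, 1.639, -0.001]
ft_force: [-0.1, 0.1, -0.1]
width: 88.0
```

move_arm:
  deltas:
    - [0,0.0,0.0,0.0045,0.0]
    - [0,0.0,0.0,0.009,0.0]
    - [0,0.0,0.0,0.0135,0.0]
    - [0,0.0,0.0,0.018,0.0]
    - [0,0.0,0.0,0.018,0.0]

```text
t: 15.33
ee_pos: [621.2, 72.8, 82.1]
orientation: [2.679, 1.641, 0.0]
ft_force: [-0.7, -0.1, -0.6]
width: 87.9
```

move_arm:
  deltas:
    - [255,0,0,0,0]
    - [255,0,0,0,0]
    - [255,0,0,0,0]
    - [255,0,0,0,0]
    - [255,0,0,0,0]

```text
t: 15.75
ee_pos: [621.3, 73.1, 82.3]
orientation: [2.678, 1.642, 0.001]
ft_force: [-0.5, 0.1, -0.3]
width: 57.7
```

move_arm:
  deltas:
    - [255,0,0,0,0]
    - [255,0,0,0,0]
    - [255,0,0,0,0]
    - [255,0,0,0,0]
    - [255,0,0,0,0]

```text
t: 16.17
ee_pos: [621.2, 73.0, 82.0]
orientation: [2.678, 1.642, 0.0]
ft_force: [2.1, -0.8, 0.6]
width: 24.8
```

move_arm:
  deltas:
    - [255,0,0,0,0]
    - [255,0,0,0,0]

```text
t: 16.33
ee_pos: [621.1, 72.9, 81.8]
orientation: [-2.678, -1.642, 0.0]
ft_force: [0.7, 0.3, -1.6]
width: 21.9
```

```bash
python3 -c "
from h import *
chk();look('w9')"
```

```text
t 16.33 ee [621.14  72.94  81.84] yaw 1.0998 cmd [621.28  73.08  82.     1.1 ] F [ 0.65  0.31 -1.64] w 21.9 q6 0.57
```

View pics/w9.png

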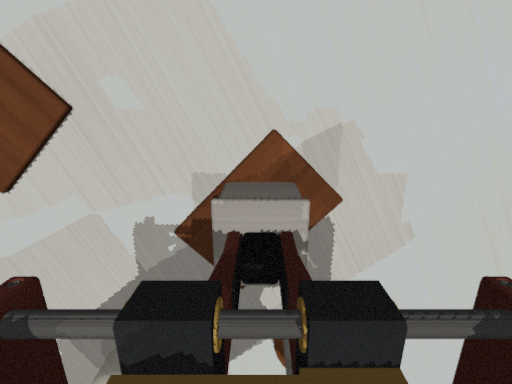

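```bash
python3 -c "
from h import *
plan(621.3,73.1,100,1.10,step=6,grip=255,rnd=4)
plan(621.3,73.1,190,1.10,step=22,grip=255)
plan(471.2,244.65,190,1.88,step=25,turn=.08,grip=255,extra=4)
plan(471.2,244.65,100,1.88,step=20,grip=255)
plan(471.2,244.65,83.5,1.88,step=5,grip=255,rnd=4,extra=2)
plan(471.2,244.65,81.5,1.88,step=1,grip=255,rnd=4,extra=2)
"
```

```text
[[255, 0.0, 0.0, -0.0045, 0.0], [255, 0.0, 0.0, -0.009, 0.0], [255, 0.0, 0.0, -0.0135, 0.0], [255, 0.0, 0.0, -0.018, 0.0]]
-> [621.28  73.08 100.     1.1 ]
[[255, 0.0, 0.0, -0.018, 0.0], [255, 0.0, 0.0, -0.036, 0.0], [255, 0.0, 0.0, -0.054, 0.0], [255, 0.0, 0.0, -0.072, 0.0], [255, 0.0, 0.0, -0.09, 0.0]]
-> [621.28  73.08 190.     1.1 ]
[[255, 0.008, -0.021, 0.0, -0.078], [255, 0.017, -0.042, 0.0, -0.156], [255, 0.025, -0.063, 0.0, -0.234], [255, 0.034, -0.085, 0.0, -0.312], [255, 0.042, -0.106, 0.0, -0.39]]
[[255, 0.016, -0.016, 0.0, -0.078], [255, 0.032, -0.032, 0.0, -0.156], [255, 0.048, -0.049, 0.0, -0.234], [255, 0.064, -0.065, 0.0, -0.312], [255, 0.08, -0.081, 0.0, -0.39]]
[[255, -0.0001, -0.0004, 0.0, 0.0], [255, -0.0001, -0.0004, 0.0, 0.0], [255, -0.0001, -0.0004, 0.0, 0.0], [255, -0.0001, -0.0004, 0.0, 0.0]]
-> [471.24 244.65 190.     1.88]
[[255, 0.0, 0.0, 0.018, 0.0], [255, 0.0, 0.0, 0.036, 0.0], [255, 0.0, 0.0, 0.054, 0.0], [255, 0.0, 0.0, 0.072, 0.0], [255, 0.0, 0.0, 0.09, 0.0]]
-> [471.24 244.65 100.     1.88]
[[255, 0.0, 0.0, 0.0041, 0.0], [255, 0.0, 0.0, 0.0082, 0.0], [255, 0.0, 0.0, 0.0124, 0.0], [255, 0.0, 0.0, 0.0165, 0.0], [255, 0.0, 0.0, 0.0165, 0.0]]
[[255, 0.0, 0.0, 0.0, 0.0]]
-> [471.24 244.65  83.5    1.88]
[[255, 0.0, 0.0, 0.0007, 0.0], [255, 0.0, 0.0, 0.0013, 0.0], [255, 0.0, 0.0, 0.002, 0.0], [255, 0.0, 0.0, 0.002, 0.0], [255, 0.0, 0.0, 0.002, 0.0]]
-> [471.24 244.65  81.5    1.88]
```

move_arm:
  deltas:
    - [255,0.0,0.0,-0.0045,0.0]
    - [255,0.0,0.0,-0.009,0.0]
    - [255,0.0,0.0,-0.0135,0.0]
    - [255,0.0,0.0,-0.018,0.0]

```text
t: 16.72
ee_pos: [621.1, 73.0, 100.5]
orientation: [-2.678, -1.642, 0.0]
ft_force: [0.4, 0.7, -2.7]
width: 22.1
```

move_arm:
  deltas:
    - [255,0.0,0.0,-0.018,0.0]
    - [255,0.0,0.0,-0.036,0.0]
    - [255,0.0,0.0,-0.054,0.0]
    - [255,0.0,0.0,-0.072,0.0]
    - [255,0.0,0.0,-0.09,0.0]

```text
t: 17.13
ee_pos: [621.0, 73.0, 191.3]
orientation: [2.678, 1.642, 0.0]
ft_force: [-0.4, -0.3, -2.8]
width: 21.9
```

move_arm:
  deltas:
    - [255,0.008,-0.021,0.0,-0.078]
    - [255,0.017,-0.042,0.0,-0.156]
    - [255,0.025,-0.063,0.0,-0.234]
    - [255,0.034,-0.085,0.0,-0.312]
    - [255,0.042,-0.106,0.0,-0.39]

```text
t: 17.55
ee_pos: [544.9, 159.3, 190.5]
orientation: [2.306, 2.134, 0.001]
ft_force: [-0.1, -0.1, -3.5]
width: 21.6
```

move_arm:
  deltas:
    - [255,0.016,-0.016,0.0,-0.078]
    - [255,0.032,-0.032,0.0,-0.156]
    - [255,0.048,-0.049,0.0,-0.234]
    - [255,0.064,-0.065,0.0,-0.312]
    - [255,0.08,-0.081,0.0,-0.39]

```text
t: 17.97
ee_pos: [470.7, 245.6, 190.6]
orientation: [1.848, 2.54, 0.001]
ft_force: [-0.1, -0.1, -3.3]
width: 21.5
```

move_arm:
  deltas:
    - [255,-0.0001,-0.0004,0.0,0.0]
    - [255,-0.0001,-0.0004,0.0,0.0]
    - [255,-0.0001,-0.0004,0.0,0.0]
    - [255,-0.0001,-0.0004,0.0,0.0]

```text
t: 18.3
ee_pos: [471.8, 244.2, 190.3]
orientation: [1.855, 2.535, 0.001]
ft_force: [-0.9, -0.8, -2.5]
width: 21.7
```

```bash
python3 -c "
from fit import *
chk();look('w10');v=V('w10');fit_board(v,'square',(471.2,244.65,1.88))
cv2.imwrite('pics/b10.png',brown(v.im)*255)"
```

```text
t 18.3 ee [471.79 244.17 190.25] yaw 1.8784 cmd [471.24 244.65  81.5    1.88] F [-0.92 -0.75 -2.47] w 21.69 q6 0.15
square board fit [472.02 246.04   1.88] err 2998.4 area 3741.0
```

View pics/w10.png

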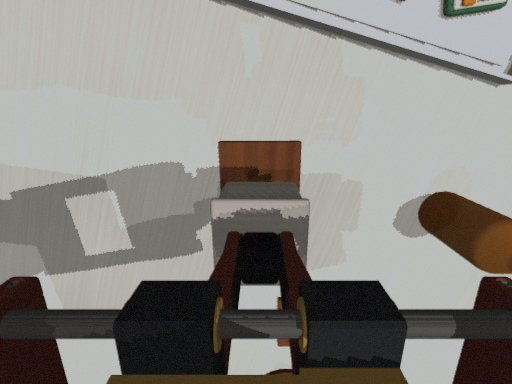

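Pot held straight, edges parallel to the board (board at columns 219–301, centred on the held pot). Lowering.

move_arm:
  deltas:
    - [255,0.0,0.0,0.018,0.0]
    - [255,0.0,0.0,0.036,0.0]
    - [255,0.0,0.0,0.054,0.0]
    - [255,0.0,0.0,0.072,0.0]
    - [255,0.0,0.0,0.09,0.0]

```text
t: 18.77
ee_pos: [471.9, 244.0, 99.2]
orientation: [1.855, 2.535, 0.001]
ft_force: [0.2, -0.5, -2.0]
width: 21.8
```

move_arm:
  deltas:
    - [255,0.0,0.0,0.0041,0.0]
    - [255,0.0,0.0,0.0082,0.0]
    - [255,0.0,0.0,0.0124,0.0]
    - [255,0.0,0.0,0.0165,0.0]
    - [255,0.0,0.0,0.0165,0.0]

```text
t: 19.18
ee_pos: [471.4, 244.6, 83.5]
orientation: [1.853, 2.536, 0.0]
ft_force: [0.2, -0.1, -3.0]
width: 22.0
```

move_arm:
  deltas:
    - [255,0.0,0.0,0.0007,0.0]
    - [255,0.0,0.0,0.0013,0.0]
    - [255,0.0,0.0,0.002,0.0]
    - [255,0.0,0.0,0.002,0.0]
    - [255,0.0,0.0,0.002,0.0]

```text
t: 19.6
ee_pos: [471.5, 244.8, 81.8]
orientation: [1.853, 2.537, 0.001]
ft_force: [0.7, 1.1, -2.4]
width: 21.9
```

move_arm:
  deltas:
    - [255,0,0,0.0005,0]
    - [255,0,0,0.001,0]
    - [255,0,0,0.001,0]
    - [255,0,0,0.001,0]

```text
t: 19.93
ee_pos: [471.6, 244.9, 81.7]
orientation: [1.853, 2.537, 0.002]
ft_force: [-1.6, -0.7, 9.6]
width: 21.3
```

Contact. Release, retreat, look.

move_arm:
  deltas:
    - [0,0,0,0,0]
    - [0,0,0,0,0]
    - [0,0,0,0,0]
    - [0,0,0,0,0]
    - [0,0,0,0,0]

```text
t: 20.35
ee_pos: [471.1, 244.6, 80.4]
orientation: [-1.853, -2.537, 0.0]
ft_force: [0.4, 0.5, -0.7]
width: 51.6
```

```bash
python3 -c "
from h import *
p=load();p[2]=80.5;json.dump(p,open('cmd.json','w'));chk()
plan(471.2,244.65,140,1.88,step=25)
plan(471.2-40*math.cos(1.88),244.65-40*math.sin(1.88),200,1.88,step=30,extra=3)"
```

```text
t 20.35 ee [471.11 244.58  80.36] yaw 1.8798 cmd [471.24 244.65  80.5    1.88] F [ 0.35  0.47 -0.74] w 51.63 q6 0.15
[[0, 0.0, 0.0, -0.02, 0.0], [0, 0.0, 0.0, -0.04, 0.0], [0, 0.0, 0.0, -0.0595, 0.0]]
-> [471.24 244.65 140.     1.88]
[[0, -0.013, 0.0, -0.02, 0.0], [0, -0.027, 0.0, -0.04, 0.0], [0, -0.04, 0.0, -0.06, 0.0], [0, -0.04, 0.0, -0.06, 0.0], [0, -0.04, 0.0, -0.06, 0.0]]
[[0, 0.0, 0.0, 0.0, 0.0]]
-> [483.41 206.55 200.     1.88]
```

move_arm:
  deltas:
    - [0,0.0,0.0,-0.02,0.0]
    - [0,0.0,0.0,-0.04,0.0]
    - [0,0.0,0.0,-0.0595,0.0]

```text
t: 20.6
ee_pos: [470.8, 244.4, 140.3]
orientation: [-1.853, -2.536, 0.002]
ft_force: [-0.1, -0.4, 0.2]
width: 71.9
```

move_arm:
  deltas:
    - [0,-0.013,0.0,-0.02,0.0]
    - [0,-0.027,0.0,-0.04,0.0]
    - [0,-0.04,0.0,-0.06,0.0]
    - [0,-0.04,0.0,-0.06,0.0]
    - [0,-0.04,0.0,-0.06,0.0]

```text
t: 21.02
ee_pos: [484.0, 206.4, 200.7]
orientation: [1.854, 2.535, 0.003]
ft_force: [0.1, -1.4, 0.0]
width: 87.5
```

move_arm:
  deltas:
    - [0,0,0,0,0]
    - [0,0,0,0,0]
    - [0,0,0,0,0]

```text
t: 21.27
ee_pos: [482.5, 206.7, 198.7]
orientation: [-1.852, -2.536, 0.003]
ft_force: [0.1, -0.1, -0.3]
width: 87.9
```

```bash
python3 -c "
from fit import *
chk();look('w11');v=V('w11')
p=fit_grip(v,'square',(471.2,244.6,1.88),8)
b=fit_board(v,'square',(471.2,244.65,1.88),'square',p)
overlay(v,[v.hull(BOARD['square'],b,8,8)]+v.pot('square',p,8),'pics/o_w11.png')
print('pot-board',p-b)
"
```

```text
t 21.27 ee [482.51 206.68 198.73] yaw 1.8804 cmd [483.41 206.55 200.     1.88] F [ 0.11 -0.12 -0.34] w 87.86 q6 0.07
square grip fit [471.94 245.84   1.89] err 178.8 area 848.0001
square board fit [472.14 245.31   1.88] err 108.1 area 2554.0
pot-board [-0.2   0.53  0.01]
```

View pics/o_w11.png

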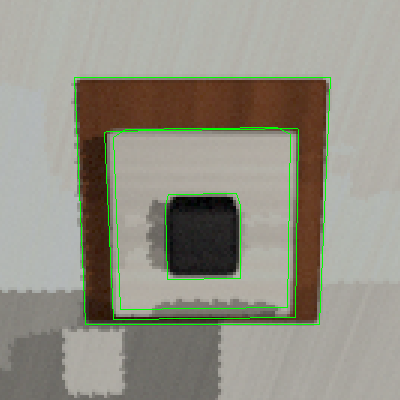

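```bash
python3 -c "
from h import *
plan(618,15,200,1.57,extra=4)"
```

```text
[[0, -0.037, 0.012, 0.0, 0.052], [0, -0.074, 0.023, 0.0, 0.103], [0, -0.112, 0.035, 0.0, 0.155], [0, -0.149, 0.047, 0.0, 0.207], [0, -0.186, 0.058, 0.0, 0.258]]
[[0, -0.033, 0.021, 0.0, 0.052], [0, -0.0331, 0.0211, 0.0, 0.052], [0, -0.0331, 0.0211, 0.0, 0.052], [0, -0.0331, 0.0211, 0.0, 0.052], [0, -0.0331, 0.0211, 0.0, 0.052]]
-> [618.02  15.04 200.     1.57]
```

move_arm:
  deltas:
    - [0,-0.037,0.012,0.0,0.052]
    - [0,-0.074,0.023,0.0,0.103]
    - [0,-0.112,0.035,0.0,0.155]
    - [0,-0.149,0.047,0.0,0.207]
    - [0,-0.186,0.058,0.0,0.258]

```text
t: 21.73
ee_pos: [595.8, 45.8, 199.2]
orientation: [-2.166, -2.275, 0.001]
ft_force: [0.1, 1.6, -0.6]
width: 88.2
```

move_arm:
  deltas:
    - [0,-0.033,0.021,0.0,0.052]
    - [0,-0.0331,0.0211,0.0,0.052]
    - [0,-0.0331,0.0211,0.0,0.052]
    - [0,-0.0331,0.0211,0.0,0.052]
    - [0,-0.0331,0.0211,0.0,0.052]

```text
t: 22.15
ee_pos: [616.9, 16.1, 199.4]
orientation: [-2.22, -2.221, 0.002]
ft_force: [-0.8, -0.2, 0.8]
width: 87.5
```

```bash
python3 -c "
from fit import *
np.set_printoptions(precision=4,suppress=True)
chk();look('w12');v=V('w12')
b=fit_board(v,'oblong',(616.8,72.7,.32))
overlay(v,[v.hull(BOARD['oblong'],b,8,8)],'pics/o_w12.png')
v=V('w3');fit_grip(v,'oblong',(612.7,-80.6,1.71),8)
"
```

```text
t 22.15 ee [616.8958  16.0968 199.3942] yaw 1.5713 cmd [618.0248  15.0427 200.       1.57  ] F [-0.8263 -0.2449  0.805 ] w 87.52 q6 0.01
oblong board fit [617.739   73.0448   0.32  ] err 162.8 area 7486.0005
oblong grip fit [613.3471 -80.4362   1.7128] err 158.4 area 1058.0
```

View pics/o_w12.png

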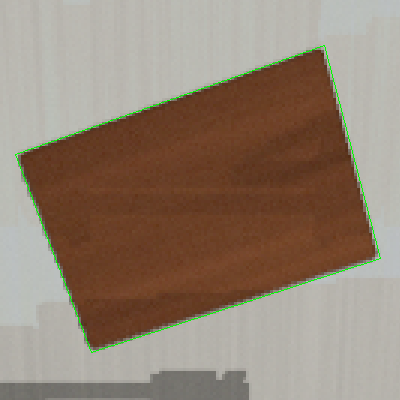

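```bash
for i in 1 2; do python3 -c "
from workcell import *
a=calibration('wrist');b=calibration('wrist');print(a['hand_eye'][:3,3],b['hand_eye'][:3,3],a['intrinsics'][0])
from fit import *
v=V('w3');
for i in range(2): fit_grip(v,'oblong',(612.7,-80.6,1.71),8)
v=V('w2')
fit_board(v,'oblong',(616.8,72.7,.32),'square',(621.3,73.1,1.1))
v=V('w3');fit_board(v,'round',(616.8,-75,0),'oblong',(613,-80.6,1.713))
";done
```

```text
[ 8.57852704e+01 -9.92118887e-03 -1.47057191e+02] [ 8.57852704e+01 -9.92118887e-03 -1.47057191e+02] [284.73405208   0.         259.69947817]
oblong grip fit [613.35 -80.44   1.71] err 158.4 area 1058.0
oblong grip fit [613.35 -80.44   1.71] err 158.4 area 1058.0
oblong board fit [617.39  72.81   0.32] err 197.3 area 3694.0
round board fit [616.54 -75.85] err 50.5 area 1865.0
[ 8.57852704e+01 -9.92118887e-03 -1.47057191e+02] [ 8.57852704e+01 -9.92118887e-03 -1.47057191e+02] [284.73405208   0.         259.69947817]
oblong grip fit [613.35 -80.44   1.71] err 158.4 area 1058.0
oblong grip fit [613.35 -80.44   1.71] err 158.4 area 1058.0
oblong board fit [617.39  72.81   0.32] err 197.3 area 3694.0
round board fit [616.54 -75.85] err 50.5 area 1865.0
```

```bash
python3 -c "
from h import *
plan(613,-80.5,180,1.713,extra=4)
plan(613,-80.5,100,1.713,step=20)
plan(613,-80.5,82,1.713,step=6,extra=1,rnd=4)"
```

```text
[[0, -0.032, -0.002, 0.007, -0.048], [0, -0.064, -0.003, 0.013, -0.095], [0, -0.096, -0.005, 0.02, -0.143], [0, -0.0955, -0.0049, 0.02, -0.143], [0, -0.0955, -0.0049, 0.02, -0.143]]
[[0, 0.0, -0.0001, 0.0, 0.0], [0, 0.0, -0.0001, 0.0, 0.0]]
-> [612.95 -80.47 180.     1.71]
[[0, 0.0, 0.0, 0.016, 0.0], [0, 0.0, 0.0, 0.032, 0.0], [0, 0.0, 0.0, 0.048, 0.0], [0, 0.0, 0.0, 0.064, 0.0], [0, 0.0, 0.0, 0.08, 0.0]]
-> [612.95 -80.47 100.     1.71]
[[0, 0.0, 0.0, 0.0045, 0.0], [0, 0.0, 0.0, 0.009, 0.0], [0, 0.0, 0.0, 0.0135, 0.0], [0, 0.0, 0.0, 0.018, 0.0], [0, 0.0, 0.0, 0.018, 0.0]]
-> [612.95 -80.47  82.     1.71]
```

move_arm:
  deltas:
    - [0,-0.032,-0.002,0.007,-0.048]
    - [0,-0.064,-0.003,0.013,-0.095]
    - [0,-0.096,-0.005,0.02,-0.143]
    - [0,-0.0955,-0.0049,0.02,-0.143]
    - [0,-0.0955,-0.0049,0.02,-0.143]

```text
t: 22.62
ee_pos: [612.2, -80.6, 179.7]
orientation: [-2.059, -2.371, 0.001]
ft_force: [-0.3, 0.9, -0.9]
width: 87.8
```

move_arm:
  deltas:
    - [0,0.0,-0.0001,0.0,0.0]
    - [0,0.0,-0.0001,0.0,0.0]

```text
t: 22.78
ee_pos: [612.9, -79.0, 180.3]
orientation: [2.057, 2.375, 0.001]
ft_force: [-0.1, -0.3, 0.7]
width: 87.6
```

move_arm:
  deltas:
    - [0,0.0,0.0,0.016,0.0]
    - [0,0.0,0.0,0.032,0.0]
    - [0,0.0,0.0,0.048,0.0]
    - [0,0.0,0.0,0.064,0.0]
    - [0,0.0,0.0,0.08,0.0]

```text
t: 23.2
ee_pos: [613.2, -79.0, 99.7]
orientation: [2.056, 2.375, 0.001]
ft_force: [0.9, -0.0, -0.3]
width: 88.0
```

move_arm:
  deltas:
    - [0,0.0,0.0,0.0045,0.0]
    - [0,0.0,0.0,0.009,0.0]
    - [0,0.0,0.0,0.0135,0.0]
    - [0,0.0,0.0,0.018,0.0]
    - [0,0.0,0.0,0.018,0.0]

```text
t: 23.62
ee_pos: [612.9, -80.3, 81.9]
orientation: [2.058, 2.374, 0.0]
ft_force: [0.0, -0.1, -0.4]
width: 87.7
```

move_arm:
  deltas:
    - [255,0,0,0,0]
    - [255,0,0,0,0]
    - [255,0,0,0,0]
    - [255,0,0,0,0]
    - [255,0,0,0,0]

```text
t: 24.03
ee_pos: [613.0, -80.6, 82.3]
orientation: [2.058, 2.373, 0.0]
ft_force: [-0.3, -0.4, 0.5]
width: 57.6
```

move_arm:
  deltas:
    - [255,0,0,0,0]
    - [255,0,0,0,0]
    - [255,0,0,0,0]
    - [255,0,0,0,0]
    - [255,0,0,0,0]

```text
t: 24.45
ee_pos: [612.8, -80.5, 82.0]
orientation: [2.058, 2.373, -0.0]
ft_force: [0.0, 0.1, -0.5]
width: 24.4
```

move_arm:
  deltas:
    - [255,0,0,0,0]
    - [255,0,0,0,0]
    - [255,0,0,0,0]

```text
t: 24.7
ee_pos: [612.8, -80.5, 81.9]
orientation: [-2.058, -2.373, 0.0]
ft_force: [0.4, -1.0, -0.2]
width: 15.7
```

```bash
python3 -c "
from h import *
chk();look('w13')
plan(613,-80.5,100,1.713,step=6,grip=255,rnd=4)
plan(613,-80.5,190,1.713,step=22,grip=255)
plan(617.5,72.9,190,.32,step=25,turn=.1,grip=255,extra=4)
plan(617.5,72.9,100,.32,step=20,grip=255)
plan(617.5,72.9,83,.32,step=5,grip=255,rnd=4,extra=1)
plan(617.5,72.9,81,.32,step=1,grip=255,rnd=4,extra=2)
"
```

```text
t 24.7 ee [612.8  -80.54  81.94] yaw 1.7128 cmd [612.95 -80.47  82.     1.71] F [ 0.44 -0.95 -0.2 ] w 15.67 q6 -0.29
[[255, 0.0, 0.0, -0.0045, 0.0], [255, 0.0, 0.0, -0.009, 0.0], [255, 0.0, 0.0, -0.0135, 0.0], [255, 0.0, 0.0, -0.018, 0.0]]
-> [612.95 -80.47 100.     1.71]
[[255, 0.0, 0.0, -0.018, 0.0], [255, 0.0, 0.0, -0.036, 0.0], [255, 0.0, 0.0, -0.054, 0.0], [255, 0.0, 0.0, -0.072, 0.0], [255, 0.0, 0.0, -0.09, 0.0]]
-> [612.95 -80.47 190.     1.71]
[[255, 0.011, 0.002, 0.0, 0.099], [255, 0.022, 0.004, 0.0, 0.199], [255, 0.032, 0.006, 0.0, 0.298], [255, 0.043, 0.007, 0.0, 0.398], [255, 0.054, 0.009, 0.0, 0.498]]
[[255, 0.011, -0.003, 0.0, 0.099], [255, 0.021, -0.007, 0.0, 0.199], [255, 0.031, -0.01, 0.0, 0.298], [255, 0.042, -0.014, 0.0, 0.398], [255, 0.052, -0.017, 0.0, 0.497]]
[[255, 0.007, -0.008, 0.0, 0.1], [255, 0.015, -0.016, 0.0, 0.199], [255, 0.022, -0.024, 0.0, 0.299], [255, 0.03, -0.032, 0.0, 0.398], [255, 0.0298, -0.0324, 0.0, 0.398]]
[[255, 0.0, 0.0, 0.0, 0.0], [255, 0.0, 0.0, 0.0, 0.0], [255, 0.0, 0.0, 0.0, 0.0]]
-> [617.51  72.93 190.     0.32]
[[255, 0.0, 0.0, 0.018, 0.0], [255, 0.0, 0.0, 0.036, 0.0], [255, 0.0, 0.0, 0.054, 0.0], [255, 0.0, 0.0, 0.072, 0.0], [255, 0.0, 0.0, 0.09, 0.0]]
-> [617.51  72.93 100.     0.32]
[[255, 0.0, 0.0, 0.0042, 0.0], [255, 0.0, 0.0, 0.0085, 0.0], [255, 0.0, 0.0, 0.0127, 0.0], [255, 0.0, 0.0, 0.017, 0.0], [255, 0.0, 0.0, 0.017, 0.0]]
-> [617.51  72.93  83.     0.32]
[[255, 0.0, 0.0, 0.0007, 0.0], [255, 0.0, 0.0, 0.0013, 0.0], [255, 0.0, 0.0, 0.002, 0.0], [255, 0.0, 0.0, 0.002, 0.0], [255, 0.0, 0.0, 0.002, 0.0]]
-> [617.51  72.93  81.     0.32]
```

View pics/w13.png

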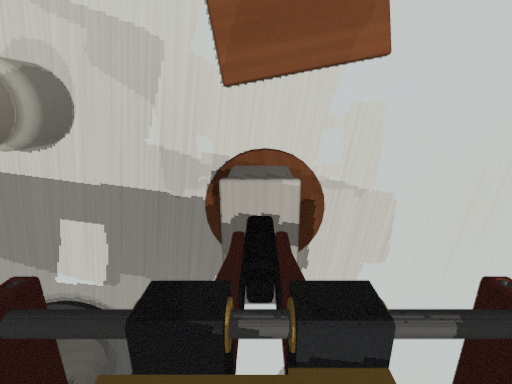

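move_arm:
  deltas:
    - [255,0.0,0.0,-0.0045,0.0]
    - [255,0.0,0.0,-0.009,0.0]
    - [255,0.0,0.0,-0.0135,0.0]
    - [255,0.0,0.0,-0.018,0.0]

```text
t: 25.08
ee_pos: [612.8, -80.5, 100.4]
orientation: [-2.058, -2.373, 0.0]
ft_force: [0.2, -0.3, -3.1]
width: 15.9
```

move_arm:
  deltas:
    - [255,0.0,0.0,-0.018,0.0]
    - [255,0.0,0.0,-0.036,0.0]
    - [255,0.0,0.0,-0.054,0.0]
    - [255,0.0,0.0,-0.072,0.0]
    - [255,0.0,0.0,-0.09,0.0]

```text
t: 25.5
ee_pos: [612.6, -80.5, 191.2]
orientation: [2.058, 2.373, 0.0]
ft_force: [-0.0, -0.0, -3.5]
width: 15.9
```

move_arm:
  deltas:
    - [255,0.011,0.002,0.0,0.099]
    - [255,0.022,0.004,0.0,0.199]
    - [255,0.032,0.006,0.0,0.298]
    - [255,0.043,0.007,0.0,0.398]
    - [255,0.054,0.009,0.0,0.498]

```text
t: 25.92
ee_pos: [613.8, -25.4, 190.4]
orientation: [2.584, 1.786, 0.0]
ft_force: [-0.5, -0.3, -2.3]
width: 15.4
```

move_arm:
  deltas:
    - [255,0.011,-0.003,0.0,0.099]
    - [255,0.021,-0.007,0.0,0.199]
    - [255,0.031,-0.01,0.0,0.298]
    - [255,0.042,-0.014,0.0,0.398]
    - [255,0.052,-0.017,0.0,0.497]

```text
t: 26.33
ee_pos: [616.0, 29.5, 190.4]
orientation: [-2.944, -1.096, -0.0]
ft_force: [-0.4, 0.5, -3.0]
width: 15.9
```

move_arm:
  deltas:
    - [255,0.007,-0.008,0.0,0.1]
    - [255,0.015,-0.016,0.0,0.199]
    - [255,0.022,-0.024,0.0,0.299]
    - [255,0.03,-0.032,0.0,0.398]
    - [255,0.0298,-0.0324,0.0,0.398]

```text
t: 26.75
ee_pos: [617.5, 74.5, 190.4]
orientation: [-3.102, -0.497, -0.001]
ft_force: [-0.1, 0.3, -2.1]
width: 15.7
```

move_arm:
  deltas:
    - [255,0.0,0.0,0.0,0.0]
    - [255,0.0,0.0,0.0,0.0]
    - [255,0.0,0.0,0.0,0.0]

```text
t: 27.0
ee_pos: [617.3, 72.2, 190.1]
orientation: [3.101, 0.502, -0.0]
ft_force: [0.1, -0.8, -3.5]
width: 16.1
```

```bash
python3 -c "
from h import *
chk();look('w14')"
```

```text
t 27.0 ee [617.32  72.2  190.07] yaw 0.3213 cmd [617.51  72.93  81.     0.32] F [ 0.08 -0.82 -3.46] w 16.12 q6 1.35
```

View pics/w14.png

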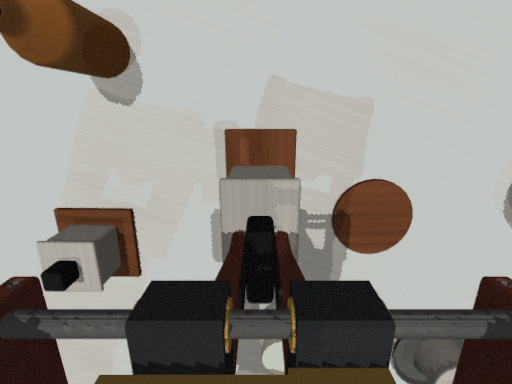

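Aligned with the board (columns 225–297, pot centred at 260). Lower it.

move_arm:
  deltas:
    - [255,0.0,0.0,0.018,0.0]
    - [255,0.0,0.0,0.036,0.0]
    - [255,0.0,0.0,0.054,0.0]
    - [255,0.0,0.0,0.072,0.0]
    - [255,0.0,0.0,0.09,0.0]

```text
t: 27.47
ee_pos: [617.5, 72.2, 99.3]
orientation: [3.101, 0.501, 0.001]
ft_force: [-0.3, 0.3, -3.4]
width: 15.8
```

move_arm:
  deltas:
    - [255,0.0,0.0,0.0042,0.0]
    - [255,0.0,0.0,0.0085,0.0]
    - [255,0.0,0.0,0.0127,0.0]
    - [255,0.0,0.0,0.017,0.0]
    - [255,0.0,0.0,0.017,0.0]

```text
t: 27.88
ee_pos: [617.5, 72.8, 83.0]
orientation: [-3.101, -0.5, -0.0]
ft_force: [-0.4, -0.5, -3.8]
width: 15.9
```

move_arm:
  deltas:
    - [255,0.0,0.0,0.0007,0.0]
    - [255,0.0,0.0,0.0013,0.0]
    - [255,0.0,0.0,0.002,0.0]
    - [255,0.0,0.0,0.002,0.0]
    - [255,0.0,0.0,0.002,0.0]

```text
t: 28.3
ee_pos: [617.9, 72.9, 81.9]
orientation: [3.101, 0.5, 0.002]
ft_force: [-1.3, -1.1, 5.2]
width: 15.7
```

move_arm:
  deltas:
    - [0,0,0,0,0]
    - [0,0,0,0,0]
    - [0,0,0,0,0]
    - [0,0,0,0,0]
    - [0,0,0,0,0]

```text
t: 28.72
ee_pos: [617.4, 72.9, 80.8]
orientation: [3.102, 0.5, -0.0]
ft_force: [-0.2, -0.1, 0.2]
width: 45.8
```

```bash
python3 -c "
from h import *
chk()
plan(617.5,72.9,140,.32,step=25)
plan(617.5-40*math.cos(.32),72.9-40*math.sin(.32),200,.32,step=30,extra=4)"
```

```text
t 28.72 ee [617.38  72.85  80.84] yaw 0.3198 cmd [617.51  72.93  81.     0.32] F [-0.24 -0.08  0.24] w 45.78 q6 1.35
[[0, 0.0, 0.0, -0.02, 0.0], [0, 0.0, 0.0, -0.039, 0.0], [0, 0.0, 0.0, -0.059, 0.0]]
-> [617.51  72.93 140.     0.32]
[[0, -0.013, 0.0, -0.02, 0.0], [0, -0.027, 0.0, -0.04, 0.0], [0, -0.04, 0.0, -0.06, 0.0], [0, -0.04, 0.0, -0.06, 0.0], [0, -0.04, 0.0, -0.06, 0.0]]
[[0, 0.0, 0.0, 0.0, 0.0], [0, 0.0, 0.0, 0.0, 0.0]]
-> [579.54  60.35 200.     0.32]
```

move_arm:
  deltas:
    - [0,0.0,0.0,-0.02,0.0]
    - [0,0.0,0.0,-0.039,0.0]
    - [0,0.0,0.0,-0.059,0.0]

```text
t: 28.97
ee_pos: [617.0, 72.8, 140.0]
orientation: [-3.101, -0.5, 0.002]
ft_force: [0.6, 0.2, -0.7]
width: 65.6
```

move_arm:
  deltas:
    - [0,-0.013,0.0,-0.02,0.0]
    - [0,-0.027,0.0,-0.04,0.0]
    - [0,-0.04,0.0,-0.06,0.0]
    - [0,-0.04,0.0,-0.06,0.0]
    - [0,-0.04,0.0,-0.06,0.0]

```text
t: 29.38
ee_pos: [579.9, 60.2, 201.0]
orientation: [3.101, 0.5, 0.004]
ft_force: [0.1, 0.2, -0.3]
width: 87.7
```

move_arm:
  deltas:
    - [0,0,0,0,0]
    - [0,0,0,0,0]
    - [0,0,0,0,0]

```text
t: 29.63
ee_pos: [579.3, 60.4, 198.7]
orientation: [-3.101, -0.5, 0.003]
ft_force: [0.2, 0.7, -0.7]
width: 87.6
```

```bash
python3 -c "
from fit import *
chk();look('w15');v=V('w15');print(HE[:3,3])
p=fit_grip(v,'oblong',(617.5,72.9,.32),8)
b=fit_board(v,'oblong',(617.5,72.9,.32),'oblong',p)
r=fit_board(v,'round',(616.3,-75.8,0))
overlay(v,[v.hull(BOARD['oblong'],b,8,8)]+v.pot('oblong',p,8),'pics/o_w15.png')
print('pot-board',p-b)
"
```

```text
t 29.63 ee [579.32  60.41 198.72] yaw 0.32 cmd [579.54  60.35 200.     0.32] F [ 0.15  0.68 -0.7 ] w 87.6 q6 1.33
[  85.12   -0.91 -147.06]
oblong grip fit [616.68  73.57   0.33] err 33.6 area 851.0
oblong board fit [617.39  72.61   0.32] err 137.7 area 2827.0
round board fit [616.48 -74.76] err 507.6 area 5440.0
pot-board [-0.71  0.96  0.01]
```

View pics/o_w15.png

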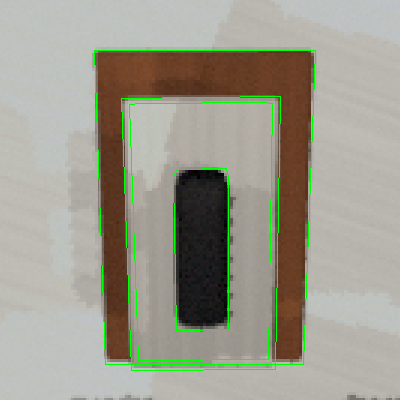

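```bash
python3 -c "
from h import *
plan(609,-135,200,1.45,extra=4)"
```

```text
[[0, -0.003, 0.019, 0.0, -0.113], [0, -0.007, 0.039, 0.0, -0.226], [0, -0.01, 0.058, 0.0, -0.339], [0, -0.013, 0.078, 0.0, -0.452], [0, -0.017, 0.097, 0.0, -0.565]]
[[0, -0.013, 0.015, 0.0, -0.113], [0, -0.026, 0.03, 0.0, -0.226], [0, -0.04, 0.044, 0.0, -0.339], [0, -0.053, 0.059, 0.0, -0.452], [0, -0.066, 0.074, 0.0, -0.565]]
[[0, 0.0, -0.0004, 0.0, 0.0], [0, 0.0, -0.0004, 0.0, 0.0], [0, 0.0, -0.0004, 0.0, 0.0], [0, 0.0, -0.0004, 0.0, 0.0]]
-> [ 608.99 -134.97  200.      1.45]
```

move_arm:
  deltas:
    - [0,-0.003,0.019,0.0,-0.113]
    - [0,-0.007,0.039,0.0,-0.226]
    - [0,-0.01,0.058,0.0,-0.339]
    - [0,-0.013,0.078,0.0,-0.452]
    - [0,-0.017,0.097,0.0,-0.565]

```text
t: 30.1
ee_pos: [594.0, -37.9, 199.2]
orientation: [-2.835, -1.353, 0.001]
ft_force: [-0.2, 0.0, -0.2]
width: 88.1
```

move_arm:
  deltas:
    - [0,-0.013,0.015,0.0,-0.113]
    - [0,-0.026,0.03,0.0,-0.226]
    - [0,-0.04,0.044,0.0,-0.339]
    - [0,-0.053,0.059,0.0,-0.452]
    - [0,-0.066,0.074,0.0,-0.565]

```text
t: 30.52
ee_pos: [609.2, -136.0, 199.0]
orientation: [-2.345, -2.089, 0.001]
ft_force: [0.6, -0.4, 0.1]
width: 87.8
```

move_arm:
  deltas:
    - [0,0.0,-0.0004,0.0,0.0]
    - [0,0.0,-0.0004,0.0,0.0]
    - [0,0.0,-0.0004,0.0,0.0]
    - [0,0.0,-0.0004,0.0,0.0]

```text
t: 30.85
ee_pos: [608.6, -134.1, 199.6]
orientation: [-2.352, -2.081, 0.001]
ft_force: [-0.3, -0.6, -0.0]
width: 88.1
```

```bash
python3 -c "
from fit import *
chk();look('w16');v=V('w16');print(HE[:3,3])
r=fit_board(v,'round',(616.3,-75.8,0))
p=fit_grip(v,'oblong',(617.5,72.9,.32),8)
b=fit_board(v,'oblong',(617.5,72.9,.32),'oblong',p);print('pot-board',p-b)
"
```

```text
t 30.85 ee [ 608.63 -134.11  199.56] yaw 1.4488 cmd [ 608.99 -134.97  200.      1.45] F [-0.35 -0.62 -0.01] w 88.07 q6 -0.11
[  85.78   -0.13 -147.06]
round board fit [616.61 -75.07] err 65.6 area 5764.0
oblong grip fit [617.5   72.9    0.32] err 0.0 area 0.0
oblong board fit [618.11  74.36   0.32] err 37.4 area 2326.758
pot-board [-0.61 -1.46  0.  ]
```

View pics/w16.png

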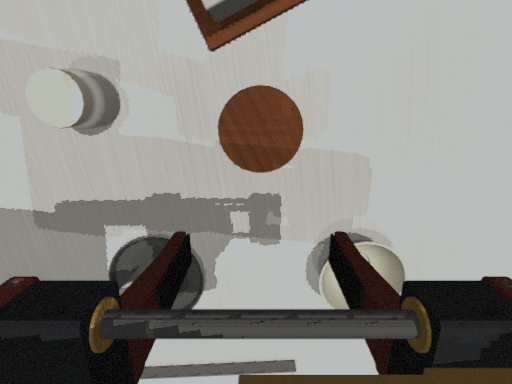

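```bash
python3 -c "
from h import *
plan(450.8,-255.7,180,1.05,extra=4)
plan(450.8,-255.7,98,1.05,step=20)
plan(450.8,-255.7,78,1.05,step=6,extra=1,rnd=4)
print('LIFT')
plan(450.8,-255.7,98,1.05,step=6,grip=255,rnd=4)
plan(450.8,-255.7,190,1.05,step=22,grip=255)
plan(616.5,-75.4,190,1.45,step=25,turn=.1,grip=255,extra=4)
plan(616.5,-75.4,100,1.45,step=20,grip=255)
plan(616.5,-75.4,83,1.45,step=5,grip=255,rnd=4,extra=1)
plan(616.5,-75.4,81,1.45,step=1,grip=255,rnd=4,extra=2)
"
```

```text
[[0, -0.023, -0.024, 0.003, 0.067], [0, -0.046, -0.047, 0.007, 0.133], [0, -0.069, -0.071, 0.01, 0.2], [0, -0.093, -0.095, 0.013, 0.267], [0, -0.116, -0.119, 0.017, 0.333]]
[[0, -0.029, -0.015, 0.003, 0.067], [0, -0.0293, -0.0147, 0.003, 0.067], [0, -0.0293, -0.0147, 0.003, 0.067], [0, -0.0293, -0.0147, 0.003, 0.067], [0, -0.0293, -0.0147, 0.003, 0.067]]
-> [ 450.83 -255.67  180.      1.05]
[[0, 0.0, 0.0, 0.016, 0.0], [0, 0.0, 0.0, 0.033, 0.0], [0, 0.0, 0.0, 0.049, 0.0], [0, 0.0, 0.0, 0.066, 0.0], [0, 0.0, 0.0, 0.082, 0.0]]
-> [ 450.83 -255.67   98.      1.05]
[[0, 0.0, 0.0, 0.005, 0.0], [0, 0.0, 0.0, 0.01, 0.0], [0, 0.0, 0.0, 0.015, 0.0], [0, 0.0, 0.0, 0.02, 0.0], [0, 0.0, 0.0, 0.02, 0.0]]
-> [ 450.83 -255.67   78.      1.05]
LIFT
[[255, 0.0, 0.0, -0.005, 0.0], [255, 0.0, 0.0, -0.01, 0.0], [255, 0.0, 0.0, -0.015, 0.0], [255, 0.0, 0.0, -0.02, 0.0]]
-> [ 450.83 -255.67   98.      1.05]
[[255, 0.0, 0.0, -0.018, 0.0], [255, 0.0, 0.0, -0.037, 0.0], [255, 0.0, 0.0, -0.055, 0.0], [255, 0.0, 0.0, -0.074, 0.0], [255, 0.0, 0.0, -0.092, 0.0]]
-> [ 450.83 -255.67  190.      1.05]
[[255, 0.024, 
[... 304 characters left out ...]
0.2]]
[[255, 0.0, 0.0003, 0.0, 0.0], [255, 0.0, 0.0003, 0.0, 0.0], [255, 0.0, 0.0003, 0.0, 0.0], [255, 0.0, 0.0003, 0.0, 0.0]]
-> [616.52 -75.4  190.     1.45]
[[255, 0.0, 0.0, 0.018, 0.0], [255, 0.0, 0.0, 0.036, 0.0], [255, 0.0, 0.0, 0.054, 0.0], [255, 0.0, 0.0, 0.072, 0.0], [255, 0.0, 0.0, 0.09, 0.0]]
-> [616.52 -75.4  100.     1.45]
[[255, 0.0, 0.0, 0.0042, 0.0], [255, 0.0, 0.0, 0.0085, 0.0], [255, 0.0, 0.0, 0.0127, 0.0], [255, 0.0, 0.0, 0.017, 0.0], [255, 0.0, 0.0, 0.017, 0.0]]
-> [616.52 -75.4   83.     1.45]
[[255, 0.0, 0.0, 0.0007, 0.0], [255, 0.0, 0.0, 0.0013, 0.0], [255, 0.0, 0.0, 0.002, 0.0], [255, 0.0, 0.0, 0.002, 0.0], [255, 0.0, 0.0, 0.002, 0.0]]
-> [616.52 -75.4   81.     1.45]
```

move_arm:
  deltas:
    - [0,-0.023,-0.024,0.003,0.067]
    - [0,-0.046,-0.047,0.007,0.133]
    - [0,-0.069,-0.071,0.01,0.2]
    - [0,-0.093,-0.095,0.013,0.267]
    - [0,-0.116,-0.119,0.017,0.333]

```text
t: 31.32
ee_pos: [475.8, -235.7, 183.1]
orientation: [2.666, 1.661, 0.0]
ft_force: [0.6, 1.0, -0.5]
width: 88.1
```

move_arm:
  deltas:
    - [0,-0.029,-0.015,0.003,0.067]
    - [0,-0.0293,-0.0147,0.003,0.067]
    - [0,-0.0293,-0.0147,0.003,0.067]
    - [0,-0.0293,-0.0147,0.003,0.067]
    - [0,-0.0293,-0.0147,0.003,0.067]

```text
t: 31.73
ee_pos: [451.9, -255.1, 180.3]
orientation: [2.717, 1.576, 0.001]
ft_force: [-0.8, 0.0, 0.7]
width: 87.8
```

move_arm:
  deltas:
    - [0,0.0,0.0,0.016,0.0]
    - [0,0.0,0.0,0.033,0.0]
    - [0,0.0,0.0,0.049,0.0]
    - [0,0.0,0.0,0.066,0.0]
    - [0,0.0,0.0,0.082,0.0]

```text
t: 32.15
ee_pos: [451.9, -254.8, 97.3]
orientation: [2.716, 1.577, 0.001]
ft_force: [0.4, -0.0, -0.1]
width: 88.1
```

move_arm:
  deltas:
    - [0,0.0,0.0,0.005,0.0]
    - [0,0.0,0.0,0.01,0.0]
    - [0,0.0,0.0,0.015,0.0]
    - [0,0.0,0.0,0.02,0.0]
    - [0,0.0,0.0,0.02,0.0]

```text
t: 32.57
ee_pos: [450.8, -255.5, 77.7]
orientation: [-2.718, -1.575, 0.0]
ft_force: [-0.4, -0.1, -0.5]
width: 87.7
```

move_arm:
  deltas:
    - [255,0,0,0,0]
    - [255,0,0,0,0]
    - [255,0,0,0,0]
    - [255,0,0,0,0]
    - [255,0,0,0,0]

```text
t: 32.98
ee_pos: [450.8, -255.9, 78.3]
orientation: [2.718, 1.574, 0.0]
ft_force: [0.1, 0.4, 0.6]
width: 58.2
```

move_arm:
  deltas:
    - [255,0,0,0,0]
    - [255,0,0,0,0]
    - [255,0,0,0,0]
    - [255,0,0,0,0]
    - [255,0,0,0,0]

```text
t: 33.4
ee_pos: [450.7, -255.8, 78.0]
orientation: [2.719, 1.574, 0.0]
ft_force: [2.3, -2.3, 1.2]
width: 24.8
```

move_arm:
  deltas:
    - [255,0,0,0,0]
    - [255,0,0,0,0]

```text
t: 33.57
ee_pos: [450.7, -255.8, 78.0]
orientation: [2.719, 1.574, 0.0]
ft_force: [0.5, -0.1, -0.6]
width: 23.5
```

move_arm:
  deltas:
    - [255,0.0,0.0,-0.005,0.0]
    - [255,0.0,0.0,-0.01,0.0]
    - [255,0.0,0.0,-0.015,0.0]
    - [255,0.0,0.0,-0.02,0.0]

```text
t: 33.9
ee_pos: [450.6, -255.7, 98.6]
orientation: [-2.719, -1.574, -0.0]
ft_force: [-0.6, -0.7, -3.1]
width: 23.7
```

move_arm:
  deltas:
    - [255,0.0,0.0,-0.018,0.0]
    - [255,0.0,0.0,-0.037,0.0]
    - [255,0.0,0.0,-0.055,0.0]
    - [255,0.0,0.0,-0.074,0.0]
    - [255,0.0,0.0,-0.092,0.0]

```text
t: 34.32
ee_pos: [450.5, -255.6, 191.4]
orientation: [2.718, 1.574, 0.0]
ft_force: [-0.2, -0.6, -2.6]
width: 23.5
```

move_arm:
  deltas:
    - [255,0.024,0.005,0.0,-0.04]
    - [255,0.048,0.011,0.0,-0.08]
    - [255,0.072,0.016,0.0,-0.12]
    - [255,0.096,0.022,0.0,-0.16]
    - [255,0.119,0.027,0.0,-0.2]

```text
t: 34.73
ee_pos: [534.0, -165.0, 190.6]
orientation: [2.546, 1.84, 0.001]
ft_force: [0.5, -0.9, -2.5]
width: 23.4
```

move_arm:
  deltas:
    - [255,0.023,0.01,0.0,-0.04]
    - [255,0.045,0.02,0.0,-0.08]
    - [255,0.067,0.03,0.0,-0.12]
    - [255,0.09,0.04,0.0,-0.16]
    - [255,0.112,0.05,0.0,-0.2]

```text
t: 35.15
ee_pos: [616.6, -74.3, 190.4]
orientation: [-2.349, -2.086, 0.0]
ft_force: [-0.1, -0.8, -2.5]
width: 23.3
```

move_arm:
  deltas:
    - [255,0.0,0.0003,0.0,0.0]
    - [255,0.0,0.0003,0.0,0.0]
    - [255,0.0,0.0003,0.0,0.0]
    - [255,0.0,0.0003,0.0,0.0]

```text
t: 35.48
ee_pos: [615.5, -76.1, 190.0]
orientation: [-2.353, -2.081, 0.001]
ft_force: [0.2, -0.4, -2.6]
width: 23.6
```

move_arm:
  deltas:
    - [255,0.0,0.0,0.018,0.0]
    - [255,0.0,0.0,0.036,0.0]
    - [255,0.0,0.0,0.054,0.0]
    - [255,0.0,0.0,0.072,0.0]
    - [255,0.0,0.0,0.09,0.0]

```text
t: 35.9
ee_pos: [615.7, -76.5, 99.5]
orientation: [2.353, 2.081, -0.0]
ft_force: [-0.2, 0.2, -3.1]
width: 23.3
```

move_arm:
  deltas:
    - [255,0.0,0.0,0.0042,0.0]
    - [255,0.0,0.0,0.0085,0.0]
    - [255,0.0,0.0,0.0127,0.0]
    - [255,0.0,0.0,0.017,0.0]
    - [255,0.0,0.0,0.017,0.0]

```text
t: 36.32
ee_pos: [616.4, -75.6, 83.0]
orientation: [2.352, 2.083, 0.0]
ft_force: [0.0, 0.2, -2.3]
width: 23.4
```

move_arm:
  deltas:
    - [255,0.0,0.0,0.0007,0.0]
    - [255,0.0,0.0,0.0013,0.0]
    - [255,0.0,0.0,0.002,0.0]
    - [255,0.0,0.0,0.002,0.0]
    - [255,0.0,0.0,0.002,0.0]

```text
t: 36.73
ee_pos: [617.0, -75.5, 81.9]
orientation: [2.351, 2.082, 0.001]
ft_force: [-0.2, 0.3, 4.2]
width: 23.6
```

move_arm:
  deltas:
    - [0,0,0,0,0]
    - [0,0,0,0,0]
    - [0,0,0,0,0]
    - [0,0,0,0,0]
    - [0,0,0,0,0]

```text
t: 37.15
ee_pos: [616.3, -75.5, 80.8]
orientation: [-2.352, -2.083, 0.0]
ft_force: [-0.3, -0.4, -0.9]
width: 53.3
```

```bash
python3 -c "
from h import *
chk()
plan(616.5,-75.4,140,1.45,step=25)
plan(616.5-50*math.cos(1.45),-75.4-50*math.sin(1.45),200,1.45,step=30,extra=5)"
```

```text
t 37.15 ee [616.28 -75.46  80.83] yaw 1.4498 cmd [616.52 -75.4   81.     1.45] F [-0.32 -0.44 -0.86] w 53.3 q6 -0.02
[[0, 0.0, 0.0, -0.02, 0.0], [0, 0.0, 0.0, -0.039, 0.0], [0, 0.0, 0.0, -0.059, 0.0]]
-> [616.52 -75.4  140.     1.45]
[[0, -0.017, 0.0, -0.02, 0.0], [0, -0.033, 0.0, -0.04, 0.0], [0, -0.05, 0.0, -0.06, 0.0], [0, -0.05, 0.0, -0.06, 0.0], [0, -0.05, 0.0, -0.06, 0.0]]
[[0, 0.0, 0.0, 0.0, 0.0], [0, 0.0, 0.0, 0.0, 0.0], [0, 0.0, 0.0, 0.0, 0.0]]
-> [ 610.5  -125.03  200.      1.45]
```

move_arm:
  deltas:
    - [0,0.0,0.0,-0.02,0.0]
    - [0,0.0,0.0,-0.039,0.0]
    - [0,0.0,0.0,-0.059,0.0]

```text
t: 37.4
ee_pos: [615.9, -75.4, 140.0]
orientation: [-2.351, -2.082, 0.002]
ft_force: [0.5, -0.0, -0.3]
width: 73.1
```

move_arm:
  deltas:
    - [0,-0.017,0.0,-0.02,0.0]
    - [0,-0.033,0.0,-0.04,0.0]
    - [0,-0.05,0.0,-0.06,0.0]
    - [0,-0.05,0.0,-0.06,0.0]
    - [0,-0.05,0.0,-0.06,0.0]

```text
t: 37.82
ee_pos: [610.8, -125.8, 200.9]
orientation: [2.352, 2.08, 0.002]
ft_force: [-0.2, -0.1, -1.0]
width: 87.9
```

move_arm:
  deltas:
    - [0,0,0,0,0]
    - [0,0,0,0,0]
    - [0,0,0,0,0]
    - [0,0,0,0,0]

```text
t: 38.15
ee_pos: [609.9, -124.3, 198.9]
orientation: [-2.35, -2.083, 0.002]
ft_force: [0.3, -0.6, 1.1]
width: 87.9
```

```bash
python3 -c "
from fit import *
chk();look('w17');v=V('w17');print(HE[:3,3])
p=fit_grip(v,'round',(616.5,-75.4,0),8)
b=fit_board(v,'round',(616.5,-75.4,0),'round',p)
overlay(v,[v.hull(BOARD['round'],b,8,8)]+v.pot('round',p,8),'pics/o_w17.png')
print('pot-board',p-b)
plan(616,10,200,1.57,extra=5)
"
```

```text
t 38.15 ee [ 609.92 -124.35  198.85] yaw 1.4506 cmd [ 610.5  -125.03  200.      1.45] F [ 0.32 -0.57  1.08] w 87.92 q6 -0.1
[  85.78   -0.12 -147.06]
round grip fit [617.27 -75.52] err 93.2 area 667.0
round board fit [616.47 -74.99] err 84.7 area 2160.0
pot-board [ 0.8  -0.53  0.  ]
[[0, 0.034, -0.003, 0.0, -0.03], [0, 0.067, -0.005, 0.0, -0.06], [0, 0.101, -0.008, 0.0, -0.09], [0, 0.135, -0.011, 0.0, -0.12], [0, 0.1347, -0.0108, 0.0, -0.12]]
[[0, 0.0, 0.0, 0.0, 0.0], [0, 0.0, 0.0, 0.0, 0.0], [0, 0.0, 0.0, 0.0, 0.0], [0, 0.0, 0.0, 0.0, 0.0]]
-> [616.01   9.99 200.     1.57]
```

View pics/o_w17.png

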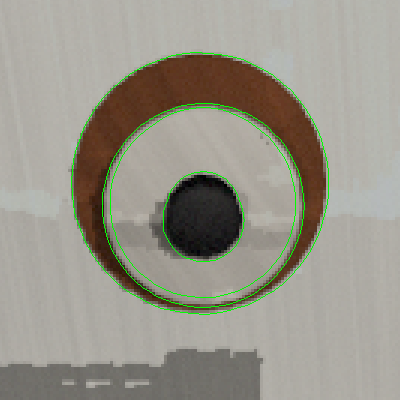

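move_arm:
  deltas:
    - [0,0.034,-0.003,0.0,-0.03]
    - [0,0.067,-0.005,0.0,-0.06]
    - [0,0.101,-0.008,0.0,-0.09]
    - [0,0.135,-0.011,0.0,-0.12]
    - [0,0.1347,-0.0108,0.0,-0.12]

```text
t: 38.62
ee_pos: [615.7, 15.1, 199.6]
orientation: [-2.215, -2.225, -0.001]
ft_force: [-0.1, 0.2, -0.8]
width: 88.0
```

move_arm:
  deltas:
    - [0,0,0,0,0]
    - [0,0,0,0,0]
    - [0,0,0,0,0]
    - [0,0,0,0,0]
    - [0,0,0,0,0]

```text
t: 39.03
ee_pos: [615.9, 8.8, 199.9]
orientation: [-2.224, -2.219, 0.0]
ft_force: [-0.0, 0.1, -0.8]
width: 87.6
```

```bash
python3 -c "
from fit import *
chk();look('w18');v=V('w18');print(HE[:3,3])
p=fit_grip(v,'oblong',(617.5,72.9,.32),8)
b=fit_board(v,'oblong',(617.5,72.9,.32),'oblong',p)
overlay(v,[v.hull(BOARD['oblong'],b,8,8)]+v.pot('oblong',p,8),'pics/o_w18.png')
print('pot-board',p-b)
for n in ['scene','side']:
  cv2.imwrite(f'pics/{n}9.png',get_image(n))
  for t in ['oil_bottle','salt_jar','sauce_bowl']: print(n,t,[np.round(d['location'],1) for d in place_of(n,t)[:1]])
"
```

```text
t 39.03 ee [615.87   8.81 199.92] yaw 1.5682 cmd [616.01   9.99 200.     1.57] F [-0.01  0.06 -0.78] w 87.56 q6 -0.0
[  85.79   -0.01 -147.06]
oblong grip fit [616.68  73.83   0.33] err 43.0 area 925.99994
oblong board fit [617.72  73.12   0.32] err 186.8 area 2780.0
pot-board [-1.04  0.7   0.  ]
scene oil_bottle [array([702.7, 275.9,  -0.9])]
scene salt_jar [array([435.8, -19.8,   2.5])]
scene sauce_bowl [array([ 716.1, -270. ,    1.2])]
side oil_bottle [array([698.4, 275.3,  -0.5])]
side salt_jar [array([430.7, -18.3,  -2.1])]
side sauce_bowl [array([ 718.8, -269.1,   -2.4])]
```

View pics/o_w18.png

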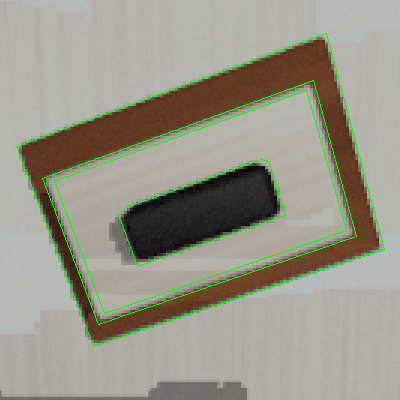

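View pics/scene9.png

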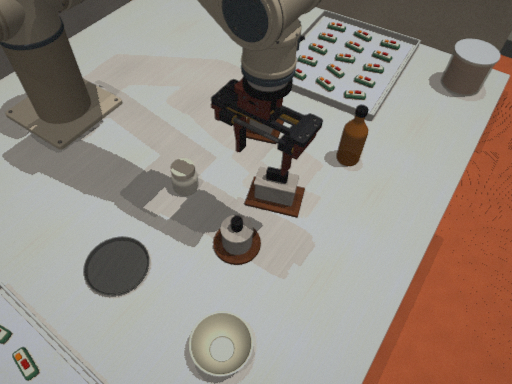

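```bash
python3 -c "
from workcell import *
print(close_job())"
```

```text
the job is handed in; nothing more can be done
None
```

The three pots are now each on the board of their own shape, and the job was handed in at about 39 s. I set the round pot down in the pan first, then moved the square pot to the square board and the oblong pot to the oblong board. The round pot went from the pan to the round board last. The gripper is open and clear of everything.

**Pan stop:** the round pot stood about 0.5 mm off the pan's centre. On its first lift I raised the arm before the fingers had finished closing, so they held it about 10 mm higher up the grip than planned. It stayed upright, and I lowered it by watching the force.

**Final positions, from wrist-camera fits:**

| Pot | Offset from board centre | Turned from board |
|---|---|---|
| Square | about 0.6 mm | about 0.01 rad |
| Oblong | about 1.2 mm (two views agree) | under 0.01 rad |
| Round | about 1 mm | n/a |

**Other checks:** the oil bottle, salt jar and sauce bowl read the same as at the start, to within the roughly 4 mm the locator is good for. The highest force I saw on the tool was about 10 N.

**Disagreement:** the wrist camera's calibration shifted by up to about 1.8 mm sideways between readings. Positions read from single views are therefore only good to about 1–2 mm. I left the 1.2 mm oblong offset as it was.

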